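# Slip a heat-sink bracket through the slot in a regulator cover

## Robot

A 7-joint arm with a two-finger parallel gripper is mounted at the origin on the work surface. World frame = base frame: x ahead of the robot, y to its left, z up, the work surface at z = 0. Lengths are in m, angles in rad, forces in N, time in s.
With the tool pointing down it reaches from about 0.4 to 0.875 m from the base axis. Payload 19.3 kg.
Tool frame: the origin (TCP) lies midway between the tips of the shut fingers; the grasp point (between the pads) lies 19 mm behind it; z points along the fingers, y is the direction in which the jaws open and shut (so a half turn about z gives the same grasp; the last joint's range is limited). The gripper opens to 85 mm and grips with 20 to 120 N. Pads are 22 mm wide; open, the fingers measure 114 mm over their backs; the gripper's body (76 mm by 85 mm) begins 54 mm behind the grasp point. The pads swing forward as they close: fully open they stand 13 mm farther back than shut.
Start: joints at [1.223, 0.521, -0.036, 1.599, 0.021, 1.021, -0.113], TCP at [0.171, -0.601, 0.231] pointing down, gripper open.
Joint ranges: [-2.91, 2.91], [-0.3, 2.13], [-1.5, 1.42], [0.17, 2.43], [-1.26, 4.41], [0.16, 1.93], [-2.52, 2.52]. Speed limits (rad/s): [1.89, 1.89, 2.39, 2.39, 3.01, 3.01, 3.01].

## Interface

Orientations are given as [roll, pitch, yaw] about the fixed x, y, z axes, in that order (R = Rz(yaw) Ry(pitch) Rx(roll)).
In Python, from workcell import bot gives the robot as it stands.
- The arm moves only by the tool servo_tool, never from a script. Its argument "plan" is a list of rows, each a list of 5 numbers: the shift along the world's x, y, z in mm, then the turn about the world's z in rad, then the gripper's target within -1 to 1 (shut at 1, half-way at 0, fully open at -1). In form: [[tx, ty, tz, yaw, jaw], ...]. A call has exactly 10 rows; each row is the pose to reach, as a shift and turn from the pose commanded when the call began; what a row does not reach only later rows make up. A row lasts 1/12 s, in which the tool goes at most 41.7 mm and 7.16 degrees, less where a joint would pass 70% of its speed; a pose out of reach is approached as far as the arm can. A call with a gripper value outside its range is refused whole. The fingers move at their own pace and stop on an object; "squeeze" is the grip in N (left out, the last holds). Time passes only in rows, so rows that repeat a pose let the fingers close, or fill a call up. It gives the time, the measured TCP pose, the force and the opening at its end, in the units of the state.
- bot.observe(): the state, without advancing time (a new reading comes with each control period).
- bot.grab_frame(name): name is "scene" or "top"; returns the picture (420x560x3 uint8, blue, green, red); there is no depth.
- bot.calibration(name): a dict with "fx", "fy", "cx", "cy" (pixels), "T" (4x4, takes a point from camera to world coordinates). Camera axes: x right, y down, z forward; pixel columns grow to the right and rows downward; lengths in m; the calibration is good to about 2 mm. A picture is of the moment at which its call begins. calibration takes no time and is no camera call.
- bot.job_done(): hands the job in, once; it reports no verdict.
The state is a dict: "clock": time; "qpos": joint angles; "qd": joint speeds; "joint_efforts": joint torques, N m; "position": TCP position; "tool_rot": TCP orientation; "force": force on the tool from outside, world axes, zero at the start; "moment": the same for the moment, N m; "grip_width": finger opening in m.
Only numpy, scipy, OpenCV 4.12 (cv2) and the standard library are available. Lean on these libraries where they do the work, as an engineer would, in place of code of your own. Each camera call takes 0.05 s, during which the arm holds its last target.

## Task

Lift the blanking plate off the slot in the top cover of the voltage regulator chassis and lay it flat in the shallow tray. Then take the aluminium bracket with the long foot, tilt it so that its foot goes toe first through the slot, and right it inside, so that the foot lies flat on the chassis floor under the cover, pointing to the chassis front, and the fin stands upright out of the slot, square to it and about midway along it. Set both parts down rather than dropping them, let go of them, and leave everything else where it is.

Things in the scene. Friction and masses are not known exactly. Their poses are not given: they have to be found in the camera images.
- chassis: Fixed metal box, empty, 180 (x) x 260 (y) x 68 mm high. Origin: centre of underside on the bench; front is its -x side, facing the robot within 20 deg. Floor surface at z 4, walls 3 thick, white cover z 64 to 68. On the cover's -y side a dark housing: x -80..80, y -122..-68, to z 113. Behind the slot 28 mm are left to the rear wall: the foot fits only towards the front.
- slot (a point): Centre of the slot in the cover, at the cover's upper face: chassis point (45, 35, 68) mm. Slot 28 mm wide (chassis x) by 60 mm long (chassis y), cover there 4 thick. Axes as the chassis.
- blank_plate: Loose flat steel plate 60 (x) x 90 (y) x 4 mm, 0.15 kg, covering the slot at the start; an upright black grip tab 12 (x) x 40 (y) mm stands on its middle up to z = 34. Origin: centre of the underside, z up.
- tray: Fixed shallow black open tray 140 (x) x 160 (y) x 30 mm high, walls 4. Origin: centre of the underside. It stands at the front right or the front left of the robot.
- tray_in (a point): Centre of the tray's inner floor (4 mm above the bench).
- bracket: Part to fit: loose L standing on its foot, about 0.28 kg. Steel foot 62 (x) x 40 (y) x 8 mm; aluminium fin 10 thick (x 21..31) x 40 wide (y) at the foot's +x end, rising to z 130. Origin: centre of the foot's underside; z up along the fin; toe (free end of the foot) at -x. Fitted, its x axis runs the same way as the chassis x axis.
- toe (a point): Middle of the lower edge of the bracket's toe: bracket point (-31, 0, 0) mm.
- short_angle: Bystander: similar loose L standing on the bench with a short foot, 36 x 40 x 8 mm, fin 10 thick up to 110 high. Not to be used. Origin: centre of the foot's underside.
- capacitor: Bystander: standing black capacitor can, 54 diameter, 92 high with terminals. Origin: centre of the underside.
- spool: Bystander: standing grey spool, 60 diameter, 50 high. Origin: centre of the underside.
- meter: Bystander: hand multimeter lying on its back, 145 (x) x 78 (y) x 45 high. Origin: centre of the underside. It lies at the front side that the tray does not take.
- flux_bottle: Bystander: white bottle, 44 diameter, 110 high, right of the chassis. Origin: centre of the underside.
- terminal_strip: Bystander: grey terminal strip 30 (x) x 75 (y) x 24 high, in front of the chassis. Origin: centre of the underside.
- spanner: Bystander: flat spanner lying behind the chassis, on the left. Origin: middle of its underside.
Not all that is in view belongs to the job. What is shaped like the bracket but purple is not meant.

How it is judged:
By the outcome, as a careful person would: the job done as asked, in the order asked, and still so for the second after the job is handed in, with the robot touching nothing.
It also fails if it takes over 64 s, if anything falls off the work surface, if the arm or the gripper's body presses on something with over 40 N, if the wrist force passes 120 N, or if a joint passes its speed limit or range.

## Working session

There is one attempt and no reset: what is moved stays moved. The work goes in short steps, Python scripts to look and compute and a tool call to move; the robot and the scene stay as the last step left them, time stands still between calls to the robot, and variables do not carry over. Pictures are saved under pics/ and viewed, and the job is handed in when it is done.

Besides the shell and the picture viewer there is one more tool, called as name(argument=value, ...), one argument or row to a line, values as JSON. servo_tool: Moves the arm, as the interface text tells. Its arguments: {"type":"object","properties":{"plan":{"type":"array","items":{"type":"array","items":{"type":"number"}}},"squeeze":{"type":"number"}},"required":["plan"]}

```bash
mkdir -p pics; ls; python3 - <<'E'
from workcell import bot
import cv2,json,numpy as np
print(bot.observe())
for n in("scene","top"):
    f=bot.grab_frame(n); cv2.imwrite(f"pics/{n}0.png",f); c=bot.calibration(n); print(n,c)
E
```

```text
pics
{'clock': 0.0, 'qpos': array([ 1.22276809,  0.52200612, -0.03631648,  1.60001671,  0.0211721 ,
        1.02111155, -0.11279979]), 'qd': array([ 7.75782685e-04, -6.53006639e-04, -1.98099468e-04,  8.13011086e-04,
       -1.26849441e-05,  4.05372213e-04,  1.34925819e-03]), 'joint_efforts': array([ 1.57952130e-03, -9.27113342e+01,  1.98108561e+00, -3.69935560e+01,
        1.79339165e-02,  8.21678579e-03, -6.06264121e-05]), 'position': array([ 0.1712862 , -0.6007076 ,  0.23072766]), 'tool_rot': array([-3.14043669e+00,  6.54515710e-05,  2.77794619e-01]), 'force': array([-0.30637477, -0.28069492,  0.22208836]), 'moment': array([-0.00574015,  0.00574126,  0.01465599]), 'grip_width': 0.08541174474593938}
scene {'fx': 449.70167212252727, 'fy': 449.70167212252727, 'cx': 282.8439755265374, 'cy': 211.387961508916, 'T': array([[ 0.56723489,  0.4307063 , -0.70195204,  1.43094826],
       [ 0.82344373, -0.310691  ,  0.47477524, -0.60538677],
       [-0.0136015 , -0.84732709, -0.53089717,  0.75309261],
       [ 0.        ,  0.        ,  0.        ,  1.        ]])}
top {'fx': 521.7061431343485, 'fy': 521.7061431343485, 'cx': 275.9981863870108, 'cy': 206.81394479398116, 'T': array([[ 1.22098059e-03, -9.89822217e-01,  1.42304210e-01,
         3.46643712e-01],
       [-9.99997006e-01, -1.51033345e-03, -1.92534474e-03,
         9.16686112e-03],
       [ 2.12067581e-03, -1.42301433e-01, -9.89821097e-01,
         1.33458880e+00],
       [ 0.00000000e+00,  0.00000000e+00,  0.00000000e+00,
         1.00000000e+00]])}
```

View pics/scene0.png

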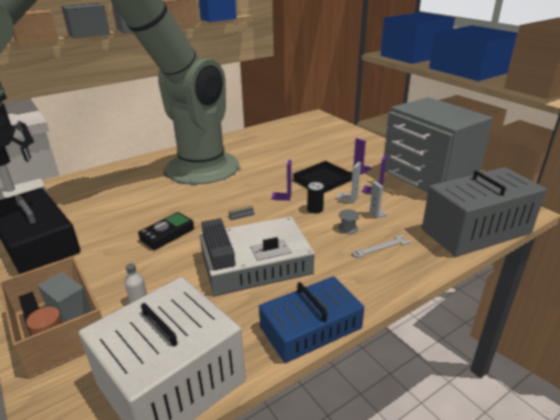

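View pics/top0.png

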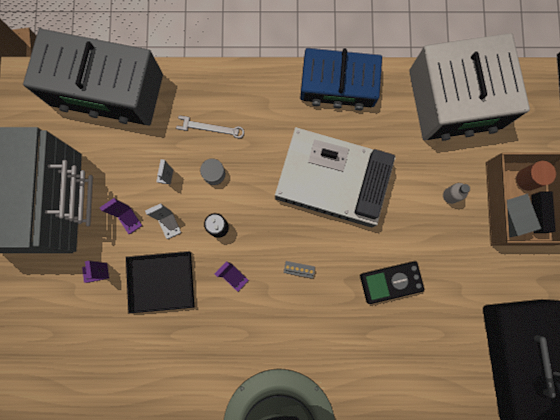

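```bash
python3 - <<'E'
import cv2,numpy as np
t=cv2.imread('pics/top0.png');s=cv2.imread('pics/scene0.png')
a=cv2.resize(t[140:260,90:250],(800,600),interpolation=cv2.INTER_CUBIC)
cv2.imwrite('pics/c1.png',a)
cv2.imwrite('pics/c2.png',cv2.resize(t[120:230,265:405],(763,600),interpolation=cv2.INTER_CUBIC))
cv2.imwrite('pics/c3.png',cv2.resize(s[130:270,190:400],(800,533),interpolation=cv2.INTER_CUBIC))
E
```

```text
(no output)
```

View pics/c1.png

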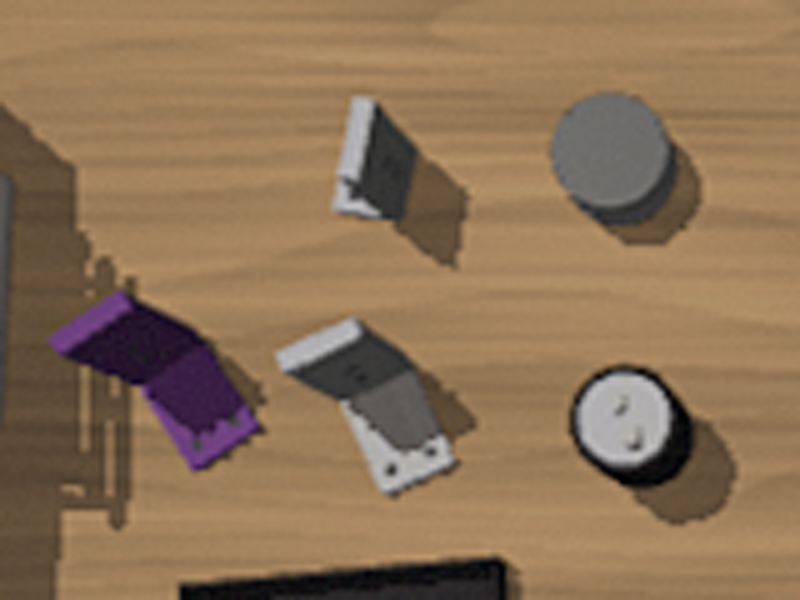

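View pics/c2.png

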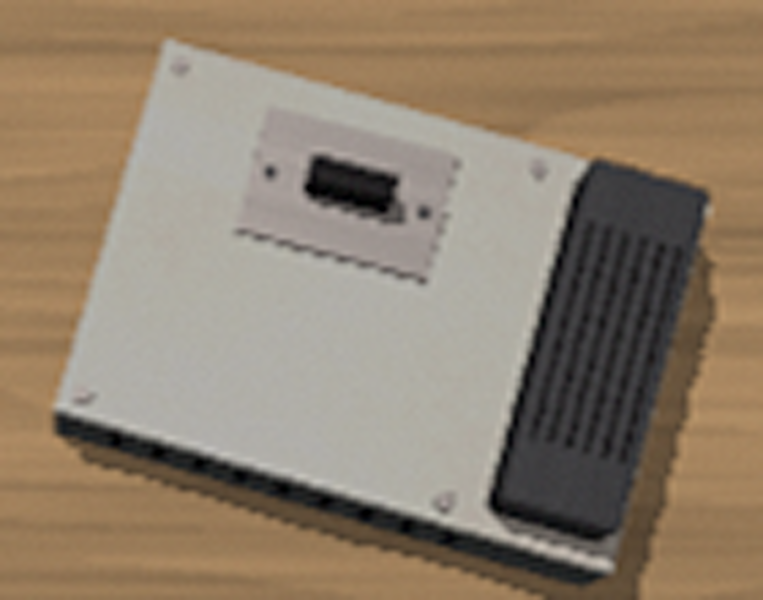

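View pics/c3.png

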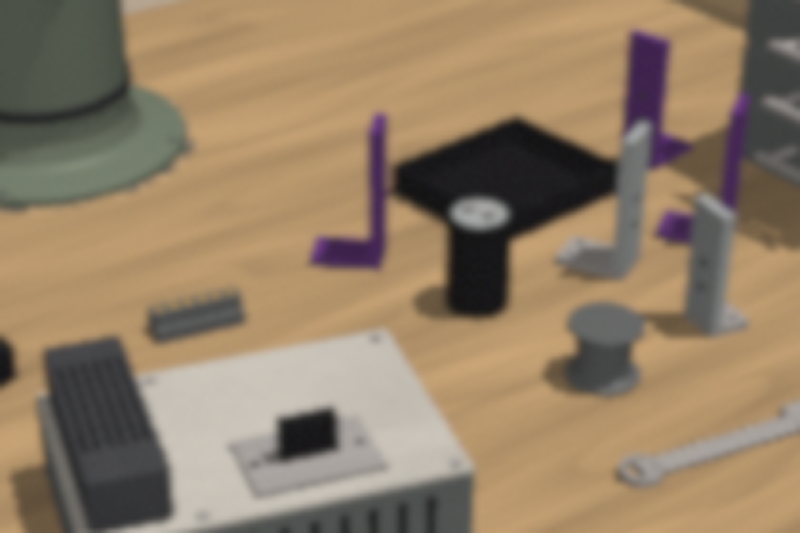

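```bash
cat > h.py <<'E'
import numpy as np,cv2
from workcell import bot
def ray(n,u,v,z):
    c=bot.calibration(n);T=c['T'];d=T[:3,:3]@np.array([(u-c['cx'])/c['fx'],(v-c['cy'])/c['fy'],1]);o=T[:3,3]
    return o+d*(z-o[2])/d[2]
def proj(n,p):
    c=bot.calibration(n);T=c['T'];q=T[:3,:3].T@(np.asarray(p)-T[:3,3]);return np.array([c['fx']*q[0]/q[2]+c['cx'],c['fy']*q[1]/q[2]+c['cy']])
E
python3 - <<'E'
from h import *
np.set_printoptions(precision=4,suppress=True)
t=cv2.imread('pics/top0.png').astype(int)
hsv=cv2.cvtColor(t.astype(np.uint8),cv2.COLOR_BGR2HSV)
def comps(m,roi,nm):
    x0,y0,x1,y1=roi; mm=np.zeros_like(m);mm[y0:y1,x0:x1]=m[y0:y1,x0:x1]
    cs,_=cv2.findContours(mm,cv2.RETR_EXTERNAL,cv2.CHAIN_APPROX_NONE)
    for c in sorted(cs,key=cv2.contourArea)[-2:]:
        if cv2.contourArea(c)<8: continue
        r=cv2.minAreaRect(c); print(nm,cv2.contourArea(c),np.round(r[0],1),np.round(r[1],1),round(r[2],1),np.round(cv2.boxPoints(r),1).tolist())
bright=((hsv[...,2]>150)&(hsv[...,1]<50)).astype(np.uint8)*255
comps(bright,(135,195,185,245),'brk')
comps(bright,(265,120,405,230),'cover')
blk=((hsv[...,2]<60)).astype(np.uint8)*255
comps(blk,(310,140,350,170),'tab')
comps(blk,(110,240,210,325),'tray')
# plate: pinkish
b,g,r=t[...,0],t[...,1],t[...,2]
print(t[152,316],t[175,310],t[150,300])
cv2.imwrite('pics/m.png',cv2.resize(np.hstack([bright[195:245,135:185]]),(500,500),interpolation=0))
E
```

```text
brk 51.5 [152.9 208.3] [ 4.  16.5] 63.4 [[144.60000610351562, 210.1999969482422], [159.39999389648438, 202.8000030517578], [161.1999969482422, 206.39999389648438], [146.39999389648438, 213.8000030517578]]
brk 90.0 [167.7 231.1] [22.1 12.2] 17.5 [[155.3000030517578, 233.60000610351562], [159.0, 222.0], [180.10000610351562, 228.60000610351562], [176.39999389648438, 240.3000030517578]]
cover 5546.5 [334.9 175.1] [105.4  71.2] 15.9 [[274.5, 194.8000030517578], [294.0, 126.4000015258789], [395.29998779296875, 155.39999389648438], [375.79998779296875, 223.8000030517578]]
tab 87.0 [328.9 153.6] [15.5  6.8] 15.3 [[320.5, 154.8000030517578], [322.29998779296875, 148.3000030517578], [337.29998779296875, 152.3000030517578], [335.5, 158.89999389648438]]
tray 3588.5 [159.3 282.1] [56.5 67.3] 85.2 [[123.4000015258789, 256.70001220703125], [190.5, 251.10000610351562], [195.1999969482422, 307.3999938964844], [128.10000610351562, 313.0]]
[152 156 166] [166 176 177] [168 173 177]
```

View pics/m.png

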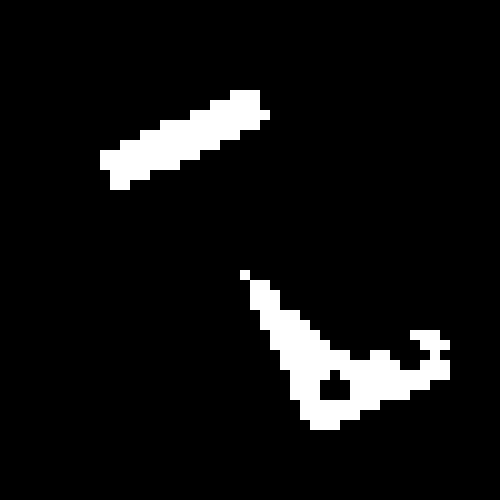

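```bash
python3 - <<'E'
from h import *
np.set_printoptions(precision=1,suppress=True)
def c1(u,v): return ((u+.5)/5-.5+90,(v+.5)/5-.5+140)
def c2(u,v): return ((u+.5)/5.45-.5+265,(v+.5)/5.4545-.5+120)
def R(p,z): return 1000*ray('top',*p,z)
print('fin ctr',R((152.9,208.3),.13))
a,b=R((144.6+.9,210.2+1.8),.13),R((159.4+.9,202.8+1.8),.13);d=b-a;print('fin ends',a,b,np.linalg.norm(d),np.degrees(np.arctan2(d[1],d[0])))
t1,t2=R(c1(390,488),.008),R(c1(456,460),.008);d=t2-t1;print('toe',t1,t2,(t1+t2)/2,np.linalg.norm(d),np.degrees(np.arctan2(d[1],d[0])))
k=[R(c2(*p),.068) for p in [(165,38),(58,408),(608,572)]];print('cover',k)
e=k[0]-k[1];f=k[1]-k[2];print(np.linalg.norm(e),np.degrees(np.arctan2(e[1],e[0])),np.linalg.norm(f),np.degrees(np.arctan2(f[1],f[0]))-90)
P=[R(c2(*p),.072) for p in [(268,108),(460,160),(428,280),(236,230)]];print('plate',P,np.mean(P,0),[np.linalg.norm(P[i]-P[i-1]) for i in range(4)])
tb=[R(c2(*p),.102) for p in [(314,155),(399,176),(392,205),(307,188)]];print('tab',np.mean(tb,0),[np.linalg.norm(tb[i]-tb[i-1]) for i in range(4)])
tr=[R(p,.03) for p in [[123.4,256.7],[190.5,251.1],[195.2,307.4],[128.1,313.0]]];print('tray',tr,np.mean(tr,0),[np.linalg.norm(tr[i]-tr[i-1]) for i in range(4)])
d=tr[0]-tr[1];print(np.degrees(np.arctan2(d[1],d[0]))-90)
E
```

```text
fin ctr [515.9 293.7 130. ]
fin ends [507.2 310.6 130. ] [524.6 276.8 130. ] 38.10824787758869 -62.717849343499445
toe [458.8 282.5   8. ] [473.1 249.3   8. ] [465.9 265.9   8. ] 36.18181266466608 -66.6225204567581
cover [array([732.2, -40.4,  68. ]), array([559.6,   8.6,  68. ]), array([ 485.6, -237.9,   68. ])]
179.39513349526928 -15.851593711402932 257.4122041708857 -16.716373988104266
plate [array([698. , -87.2,  72. ]), array([ 673.8, -174.5,   72. ]), array([ 618., -159.,   72.]), array([641. , -72.1,  72. ])] [ 657.7 -123.2   72. ] [np.float64(58.99213692769675), np.float64(90.65028927608644), np.float64(57.94495436803257), np.float64(89.85606051802121)]
tab [ 656.4 -122.4  102. ] [np.float64(15.410989139939248), np.float64(38.890023760388175), np.float64(13.617818536670647), np.float64(38.44706690814071)]
tray [array([408.1, 386.5,  30. ]), array([422.2, 219.8,  30. ]), array([284.2, 204.9,  30. ]), array([270.5, 369.1,  30. ])] [346.3 295.1  30. ] [np.float64(138.71018859433232), np.float64(167.314769392697), np.float64(138.874456078659), np.float64(164.80324844167245)]
4.849526927136765
```

servo_tool(
  plan=[
    [28,28,0,-0.06,-1],
    [57,56,0,-0.12,-1],
    [85,84,0,-0.18,-1],
    [114,112,0,-0.24,-1],
    [142,140,0,-0.3,-1],
    [171,168,0,-0.36,-1],
    [199,196,0,-0.42,-1],
    [228,224,0,-0.48,-1],
    [256,252,0,-0.54,-1],
    [285,280,0,-0.562,-1],
  ],
  squeeze=40,
)

```text
clock: 0.93
position: [0.4573, -0.3194, 0.2312]
tool_rot: [3.142, 0.0, -0.288]
force: [0.8, -1.2, -0.0]
grip_width: 0.0853
```

servo_tool(
  plan=[
    [28,28,-10,0,-1],
    [57,56,-20,0,-1],
    [85,84,-30,0,-1],
    [114,112,-45,0,-1],
    [142,140,-60,0,-1],
    [171,168,-75,0,-1],
    [200,197,-85,0,-1],
    [200,197,-100,0,-1],
    [200,197,-110,0,-1],
    [200,197,-110,0,-1],
  ],
)

```text
clock: 1.77
position: [0.6549, -0.1238, 0.1186]
tool_rot: [3.141, 0.004, -0.284]
force: [-1.0, -0.4, 0.2]
grip_width: 0.0856
```

```bash
python3 - <<'E'
from h import *
s=bot.observe();print(s['position'],s['qpos'])
t=bot.grab_frame('top');cv2.imwrite('pics/top1.png',t);sc=bot.grab_frame('scene')
cv2.imwrite('pics/d1.png',np.hstack([cv2.resize(t[110:230,265:405],(400,343),interpolation=2),cv2.resize(sc[150:290,190:330],(343,343),interpolation=2)]))
E
```

```text
[ 0.6548891  -0.12383919  0.1186006 ] [ 0.11579109  0.71252534 -0.02831182  1.56784699  0.02467977  0.8657291
 -1.77612098]
```

View pics/d1.png

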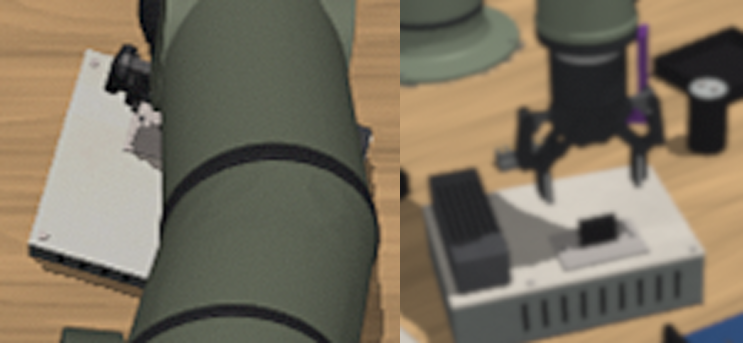

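servo_tool(
  plan=[
    [1,1,-12,0,-1],
    [1,1,-24,0,-1],
    [1,1,-36,0,-1],
    [1,1,-42,0,-1],
    [1,1,-42,0,1],
    [1,1,-42,0,1],
    [1,1,-42,0,1],
    [1,1,-42,0,1],
    [1,1,-42,0,1],
    [1,1,-42,0,1],
  ],
)

```text
clock: 2.7
position: [0.6578, -0.1232, 0.0801]
tool_rot: [-3.141, -0.001, -0.284]
force: [-0.8, 0.4, 6.4]
grip_width: 0.0387
```

servo_tool(
  plan=[
    [0,0,15,0,1],
    [0,0,40,0,1],
    [0,0,75,0,1],
    [-12,18,100,0,1],
    [-32,48,110,0,1],
    [-55,82,110,0,1],
    [-78,116,110,0.05,1],
    [-100,150,110,0.1,1],
    [-122,184,110,0.15,1],
    [-144,218,110,0.2,1],
  ],
)

```text
clock: 3.53
position: [0.5121, 0.0963, 0.1897]
tool_rot: [-3.141, -0.001, -0.082]
force: [1.4, 0.9, -1.5]
grip_width: 0.039
```

```bash
python3 - <<'E'
from h import *
s=bot.observe();print(s['position'],s['qpos'],s['force'],s['grip_width'])
t=bot.grab_frame('top');cv2.imwrite('pics/top2.png',t);sc=bot.grab_frame('scene');cv2.imwrite('pics/scene2.png',sc)
cv2.imwrite('pics/d2.png',np.hstack([cv2.resize(t[110:230,265:405],(467,400),interpolation=2),cv2.resize(sc[100:300,190:400],(420,400),interpolation=2)][:2])[:,:800])
E
```

```text
[0.51206722 0.09629902 0.18967756] [-0.21003293  0.41166832 -0.11709713  1.91168264  0.06408326  0.82103248
 -2.01369664] [ 1.39864189  0.93180131 -1.47146323] 0.03896118472958446
```

View pics/d2.png

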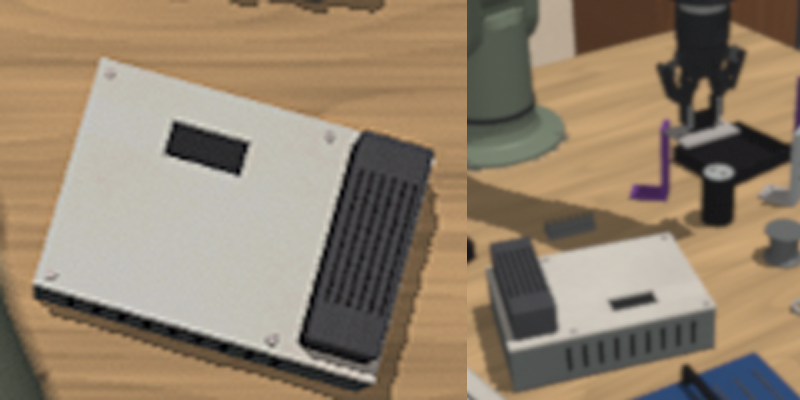

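servo_tool(
  plan=[
    [-25,30,0,0.05,1],
    [-50,60,0,0.1,1],
    [-75,90,0,0.15,1],
    [-100,120,0,0.2,1],
    [-125,150,-10,0.25,1],
    [-150,180,-30,0.28,1],
    [-166,201,-60,0.28,1],
    [-166,201,-95,0.28,1],
    [-166,201,-125,0.28,1],
    [-166,201,-140,0.28,1],
  ],
)

```text
clock: 4.47
position: [0.3461, 0.2956, 0.0467]
tool_rot: [3.14, 0.002, 0.197]
force: [-1.5, -1.4, -2.6]
grip_width: 0.0389
```

```bash
python3 - <<'E'
from h import *
np.set_printoptions(precision=2,suppress=True)
s=bot.observe();print(s['position'],s['qpos'],s['force'],s['grip_width'])
t=cv2.imread('pics/top2.png');g=cv2.cvtColor(t,cv2.COLOR_BGR2GRAY)
m=np.zeros_like(g);m[140:170,305:350]=(g[140:170,305:350]<100)*255
c=max(cv2.findContours(m,cv2.RETR_EXTERNAL,cv2.CHAIN_APPROX_NONE)[0],key=cv2.contourArea)
r=cv2.minAreaRect(c);M=cv2.moments(m,True);ctr=(M['m10']/M['m00'],M['m01']/M['m00']);print(r,ctr,M['m00'])
B=[1000*ray('top',*p,.068) for p in cv2.boxPoints(r)];print(np.array(B),1000*ray('top',*ctr,.068))
for i in range(4):
  d=B[i]-B[i-1];print(np.linalg.norm(d)+1.3*0,np.degrees(np.arctan2(d[1],d[0])))
# scene view
s2=cv2.imread('pics/scene2.png');g=cv2.cvtColor(s2,cv2.COLOR_BGR2GRAY)
m=np.zeros_like(g);m[240:260,255:290]=(g[240:260,255:290]<100)*255
M=cv2.moments(m,True);ctr=(M['m10']/M['m00'],M['m01']/M['m00']);print('scene',ctr,M['m00'],1000*ray('scene',*ctr,.068))
# cover mask edges via lines fit
g=cv2.cvtColor(t,cv2.COLOR_BGR2HSV);m=((g[...,2]>135)&(g[...,1]<45)).astype(np.uint8)*255
mm=np.zeros_like(m);mm[115:235,268:400]=m[115:235,268:400]
c=max(cv2.findContours(mm,0,cv2.CHAIN_APPROX_NONE)[0],key=cv2.contourArea)
pts=np.array([1000*ray('top',*p,.068)[:2] for p in c[:,0]])
u=pts@np.array([.28,.96]); v=pts@np.array([.96,-.28])
for nm,sel in (('left',(u>np.percentile(u,99.9)-6)&(v>v.min()+15)&(v<v.max()-15)),('front',(v<v.min()+6)&(u>u.min()+30)&(u<u.max()-15)),('rear',(v>v.max()-6)&(u>u.max()-150)&(u<u.max()-15))):
  l=cv2.fitLine(pts[sel].astype(np.float32),cv2.DIST_HUBER,0,.01,.01).ravel();print(nm,sel.sum(),np.degrees(np.arctan2(l[1],l[0])),l)
E
```

```text
[0.35 0.3  0.05] [-0.7   0.58 -0.17  2.16  0.24  0.42 -2.44] [-1.45 -1.36 -2.64] 0.03886638650477406
((326.41400146484375, 154.09234619140625), (23.081205368041992, 9.988687515258789), 16.389541625976562) (326.44827586206895, 154.10344827586206) 232.0
[[ 657.56  -87.53   68.  ]
 [ 682.07  -94.79   68.  ]
 [ 665.5  -149.78   68.  ]
 [ 641.07 -142.39   68.  ]] [ 661.5  -118.73   68.  ]
57.282459836494105 73.27790934882724
25.564199263365385 -16.490847916954802
57.43693055447722 -106.76620941099019
25.519815131433827 163.16278205485617
scene (272.36559139784947, 250.2688172043011) 93.0 [ 661.79 -118.97   68.  ]
left 57 -16.545649 [  0.96  -0.28 643.04 -15.64]
front 93 73.69752 [   0.28    0.96  524.21 -112.23]
rear 52 73.63267 [   0.28    0.96  707.34 -118.97]
```

servo_tool(
  plan=[
    [0,0,-10,0,1],
    [0,0,-18,0,1],
    [0,0,-24,0,1],
    [0,0,-27,0,1],
    [0,0,-29,0,1],
    [0,0,-30,0,1],
    [0,0,-31,0,1],
    [0,0,-32,0,1],
    [0,0,-32,0,1],
    [0,0,-32,0,1],
  ],
)

```text
clock: 5.3
position: [0.3475, 0.296, 0.0175]
tool_rot: [-3.141, -0.0, 0.196]
force: [1.3, 0.6, -1.3]
grip_width: 0.0393
```

servo_tool(
  plan=[
    [0,0,-0.5,0,1],
    [0,0,-1,0,1],
    [0,0,-1.5,0,1],
    [0,0,-2,0,1],
    [0,0,-2,0,1],
    [0,0,-2,0,1],
    [0,0,-2,0,1],
    [0,0,-2,0,1],
    [0,0,-2,0,1],
    [0,0,-2,0,1],
  ],
)

```text
clock: 6.13
position: [0.3474, 0.296, 0.016]
tool_rot: [-3.142, -0.0, 0.196]
force: [-4.5, -3.3, 24.2]
grip_width: 0.0391
```

```bash
python3 - <<'E'
from h import *
s=bot.observe();print(s['position'],s['force'],s['grip_width'])
sc=bot.grab_frame('scene')
cv2.imwrite('pics/d3.png',cv2.resize(sc[90:210,250:400],(750,600),interpolation=2))
E
```

```text
[0.34742481 0.29601139 0.01595964] [-4.46629065 -3.25321773 24.24037896] 0.03913104650748923
```

View pics/d3.png

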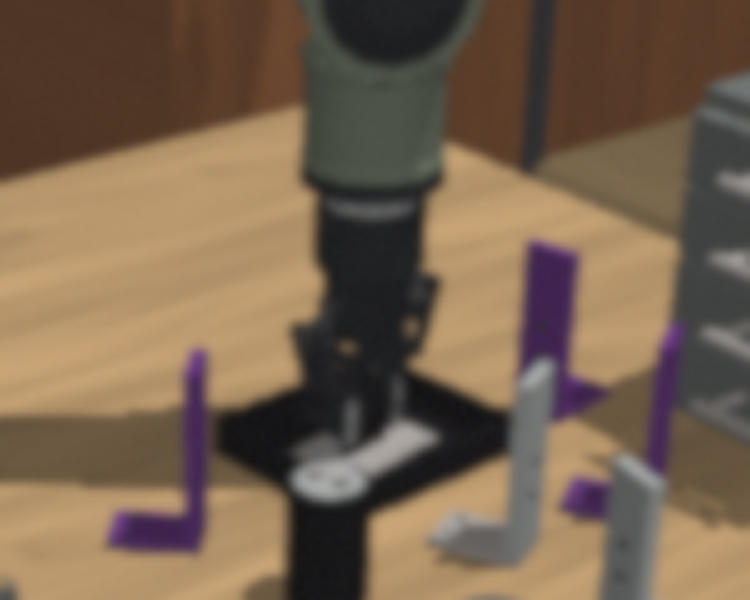

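servo_tool(
  plan=[
    [0,0,1,0,1],
    [0,0,1.5,0,-1],
    [0,0,1.5,0,-1],
    [0,0,1.5,0,-1],
    [0,0,1.5,0,-1],
    [0,0,1.5,0,-1],
    [0,0,20,0,-1],
    [0,0,55,0,-1],
    [0,0,95,0,-1],
    [0,0,135,0.05,-1],
  ],
)

```text
clock: 7.02
position: [0.3467, 0.2955, 0.1516]
tool_rot: [3.141, 0.001, 0.245]
force: [1.4, 1.1, -0.4]
grip_width: 0.0855
```

```bash
python3 - <<'E'
from h import *
s=bot.observe();print(s['position'],s['force'],s['grip_width'])
sc=bot.grab_frame('scene');t=bot.grab_frame('top')
cv2.imwrite('pics/top4.png',t);cv2.imwrite('pics/scene4.png',sc)
cv2.imwrite('pics/d4.png',np.hstack([cv2.resize(sc[90:240,250:400],(400,400),interpolation=2),cv2.resize(t[180:330,90:240],(400,400),interpolation=2)]))
E
```

```text
[0.34671806 0.29550931 0.15161372] [ 1.38491809  1.05423744 -0.44301773] 0.08553015826814793
```

View pics/d4.png

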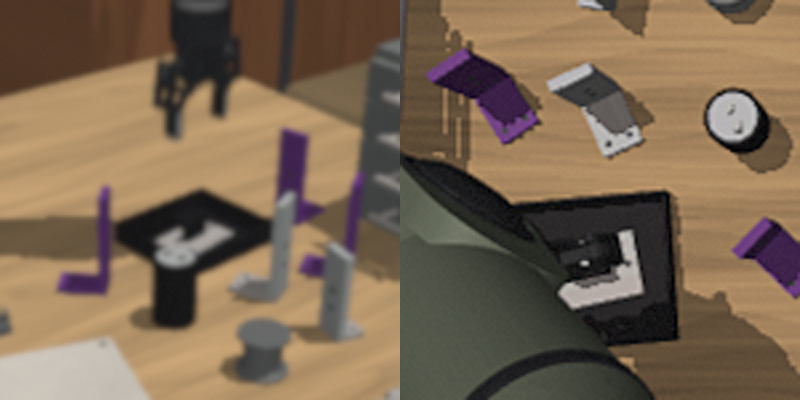

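```bash
python3 - <<'E'
from h import *
np.set_printoptions(precision=1,suppress=True)
e=np.array([.883,.469,0]);n=np.array([-.469,.883,0])
fc=np.array([515.9,293.7,130.])
s=cv2.imread('pics/scene0.png').copy()
for a in(-5,5):
  for b in(-20,20):
    p=proj('scene',(fc+a*e+b*n)/1000);print(p);cv2.circle(s,tuple(np.round(p*16).astype(int).tolist()),8,(0,0,255),-1,shift=4)
toe=fc*[1,1,0]-57*e
for b in(-20,20):
    p=proj('scene',(toe+b*n)/1000);cv2.circle(s,tuple(np.round(p*16).astype(int).tolist()),8,(0,0,255),-1,shift=4)
cv2.imwrite('pics/p.png',cv2.resize(s[150:220,325:395],(600,600),interpolation=2))
L=[]
h=110
for th in np.radians(np.arange(3.5,38.6,3.5)):
  dx=57*np.cos(th)-h*np.sin(th)-57;dz=57*np.sin(th)+h*np.cos(th)-h
  L.append([round(dx*.883,1),round(dx*.469,1),round(dz,1)])
print(L)
E
```

```text
[352.9 166.9]
[357.3 161.8]
[356.  167.6]
[360.3 162.4]
[[np.float64(-6.0), np.float64(-3.2), np.float64(3.3)], [np.float64(-12.2), np.float64(-6.5), np.float64(6.1)], [np.float64(-18.5), np.float64(-9.8), np.float64(8.5)], [np.float64(-25.0), np.float64(-13.3), np.float64(10.5)], [np.float64(-31.5), np.float64(-16.8), np.float64(12.0)], [np.float64(-38.2), np.float64(-20.3), np.float64(13.1)], [np.float64(-44.8), np.float64(-23.8), np.float64(13.7)], [np.float64(-51.5), np.float64(-27.3), np.float64(13.9)], [np.float64(-58.2), np.float64(-30.9), np.float64(13.6)], [np.float64(-64.8), np.float64(-34.4), np.float64(12.8)], [np.float64(-71.4), np.float64(-37.9), np.float64(11.6)]]
```

View pics/p.png

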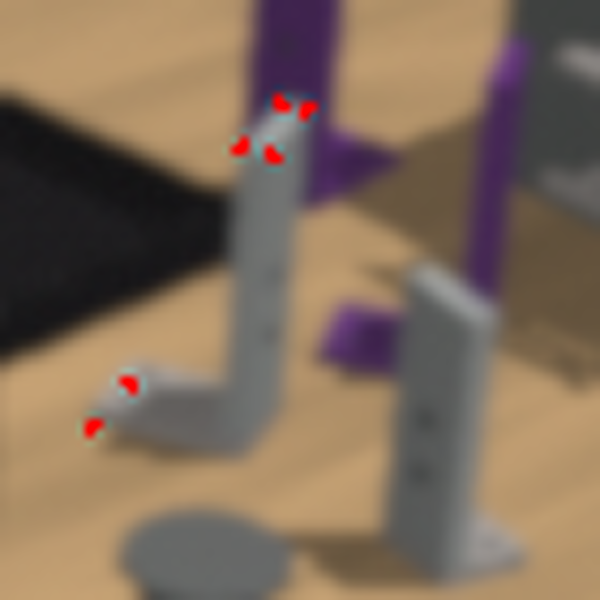

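servo_tool(
  plan=[
    [34,0,0,0.06,-1],
    [68,-1,0,0.12,-1],
    [102,-1,0,0.18,-1],
    [136,-2,0,0.22,-1],
    [160,-2,0,0.244,-1],
    [169,-2,0,0.244,-1],
    [169,-2,0,0.244,-1],
    [169,-2,-2,0.244,-1],
    [169,-2,-2,0.244,-1],
    [169,-2,-2,0.244,-1],
  ],
)

```text
clock: 7.95
position: [0.5151, 0.2943, 0.1483]
tool_rot: [-3.142, 0.001, 0.491]
force: [0.0, -1.2, -0.6]
grip_width: 0.0853
```

servo_tool(
  plan=[
    [1,-0.5,-20,0,-1],
    [1,-0.5,-40,0,-1],
    [1,-0.5,-55,0,-1],
    [1,-0.5,-62,0,-1],
    [1,-0.5,-62,0,1],
    [1,-0.5,-62,0,1],
    [1,-0.5,-62,0,1],
    [1,-0.5,-62,0,1],
    [1,-0.5,-62,0,1],
    [1,-0.5,-62,0,1],
  ],
  squeeze=20,
)

```text
clock: 8.78
position: [0.5179, 0.2938, 0.0874]
tool_rot: [-3.141, -0.002, 0.49]
force: [-1.2, -0.6, 8.0]
grip_width: 0.04
```

```bash
python3 - <<'E'
from h import *
s=bot.observe();print(s['position'],s['tool_rot'],s['force'],s['moment'],s['grip_width'])
sc=bot.grab_frame('scene');t=bot.grab_frame('top')
cv2.imwrite('pics/d5.png',np.hstack([cv2.resize(sc[110:230,300:420],(400,400),interpolation=2),cv2.resize(t[160:280,90:210],(400,400),interpolation=2)]))
E
```

```text
[0.51790749 0.29382635 0.08741813] [-3.14145263e+00 -1.75961562e-03  4.89628351e-01] [-1.18123175 -0.59047119  8.01793577] [-0.17557679  0.16735365 -0.06084614] 0.039959328592579876
```

View pics/d5.png

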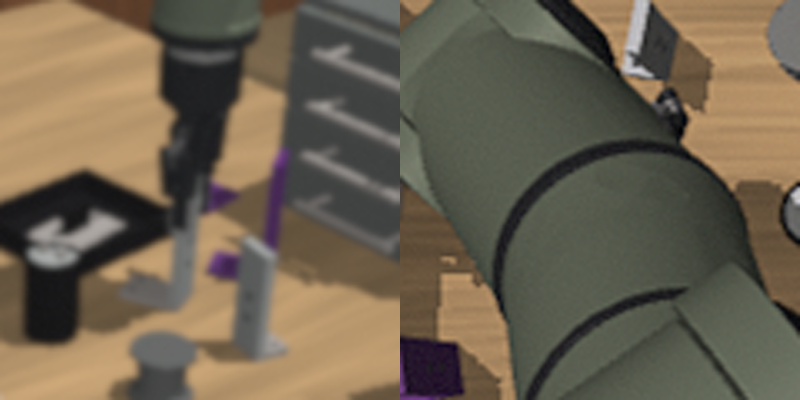

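servo_tool(
  plan=[
    [-6,-3.2,3.3,0,1],
    [-12.2,-6.5,6.1,0,1],
    [-18.5,-9.8,8.5,0,1],
    [-25,-13.3,10.5,0,1],
    [-31.5,-16.8,12,0,1],
    [-38.2,-20.3,13,0,1],
    [-44.8,-23.8,13.5,0,1],
    [-51.5,-27.3,13.6,0,1],
    [-58.2,-30.9,13.2,0,1],
    [-64.8,-34.4,12.3,0,1],
  ],
  squeeze=20,
)

```text
clock: 9.72
position: [0.4522, 0.2588, 0.0988]
tool_rot: [-3.142, -0.001, 0.49]
force: [6.0, 1.2, 18.8]
grip_width: 0.0398
```

```bash
python3 - <<'E'
from h import *
s=bot.observe();print(s['position'],s['tool_rot'],s['force'],s['moment'],s['grip_width'])
sc=bot.grab_frame('scene');t=bot.grab_frame('top')
cv2.imwrite('pics/d6.png',np.hstack([cv2.resize(sc[110:230,300:420],(400,400),interpolation=2),cv2.resize(t[160:280,90:210],(400,400),interpolation=2)]))
E
```

```text
[0.45222123 0.25882744 0.09876152] [-3.14155396e+00 -7.95375587e-04  4.89657984e-01] [ 5.99047633  1.16184549 18.76495799] [ 0.29837214 -1.63612647 -0.0396022 ] 0.03977924063045695
```

View pics/d6.png

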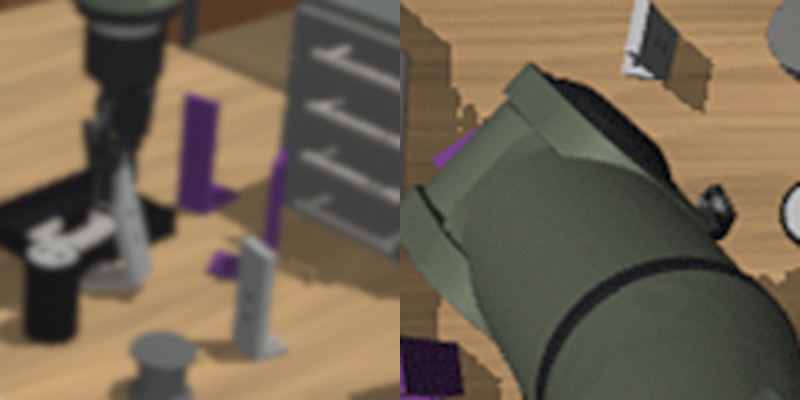

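servo_tool(
  plan=[
    [0,0,0,0,1],
    [0,0,0,0,1],
    [0,0,0,0,1],
    [0,0,5,0,1],
    [0,0,20,0,1],
    [0,0,45,0,1],
    [0,0,70,0,1],
    [0,0,95,0,1],
    [0,0,110,0,1],
    [0,0,115,0,1],
  ],
  squeeze=110,
)

```text
clock: 10.65
position: [0.4526, 0.2592, 0.2156]
tool_rot: [-3.141, -0.002, 0.49]
force: [0.0, -0.1, -3.9]
grip_width: 0.0388
```

```bash
python3 - <<'E'
from h import *
s=bot.observe();print(s['position'],s['tool_rot'],s['force'],s['moment'],s['grip_width'],s['qpos'])
sc=bot.grab_frame('scene');cv2.imwrite('pics/scene7.png',sc)
cv2.imwrite('pics/d7.png',cv2.resize(sc[60:220,260:420],(600,600),interpolation=2))
E
```

```text
[0.45255234 0.25921858 0.21558965] [-3.14147381e+00 -1.77728816e-03  4.89734356e-01] [ 0.00849825 -0.06193508 -3.91435362] [ 0.0373116  -0.01004284 -0.01244164] 0.0387997735653537 [-0.39081639  0.38982773 -0.31551355  1.87755095  0.15194805  0.89557078
 -1.86031864]
```

View pics/d7.png

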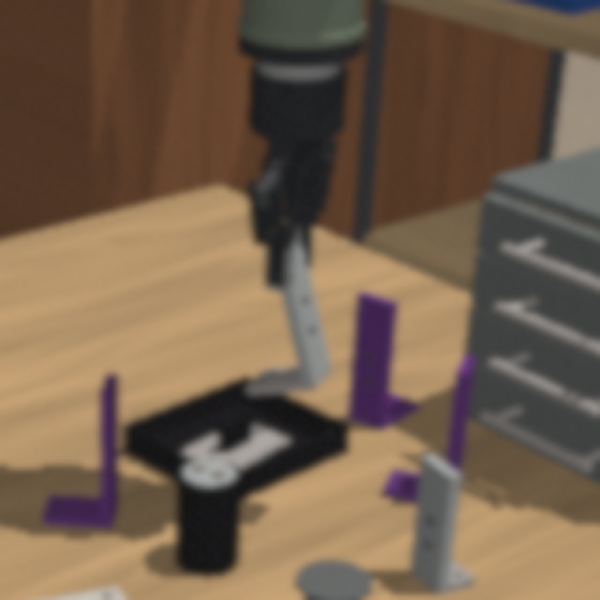

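```bash
cat >> h.py <<'E'
def rayplane(n,u,v,p0,nrm):
    c=bot.calibration(n);T=c['T'];d=T[:3,:3]@np.array([(u-c['cx'])/c['fx'],(v-c['cy'])/c['fy'],1]);o=T[:3,3]
    return o+d*(((p0-o)@nrm)/(d@nrm))
E
python3 - <<'E'
from h import *
np.set_printoptions(precision=1,suppress=True)
yaw=.49;e=np.array([np.cos(yaw),np.sin(yaw),0]);n=np.array([-np.sin(yaw),np.cos(yaw),0])
tcp=np.array([.4526,.2592,.2156])
s=cv2.imread('pics/scene7.png')
cv2.imwrite('pics/d8.png',cv2.resize(s[115:175,315:365],(667,800),interpolation=2)[:600+200])
for nm,p in {'heel':(345.9,161.9),'toe':(326.1,163.5)}.items():
  for b in(-.02,.02):
    P=rayplane('scene',*p,tcp+b*n,n);q=P-tcp;print(nm,b,1000*q@e,1000*q[2],P*1000)
E
```

```text
heel -0.02 43.56765086749369 -73.13635290185361 [500.5 262.1 142.5]
heel 0.02 29.84645390457726 -93.43501063744375 [469.5 290.9 122.2]
toe -0.02 -21.696329102585832 -92.44267543499906 [442.9 231.3 123.2]
toe 0.02 -37.58704517144843 -113.38311805132162 [410.  259.2 102.2]
```

View pics/d8.png

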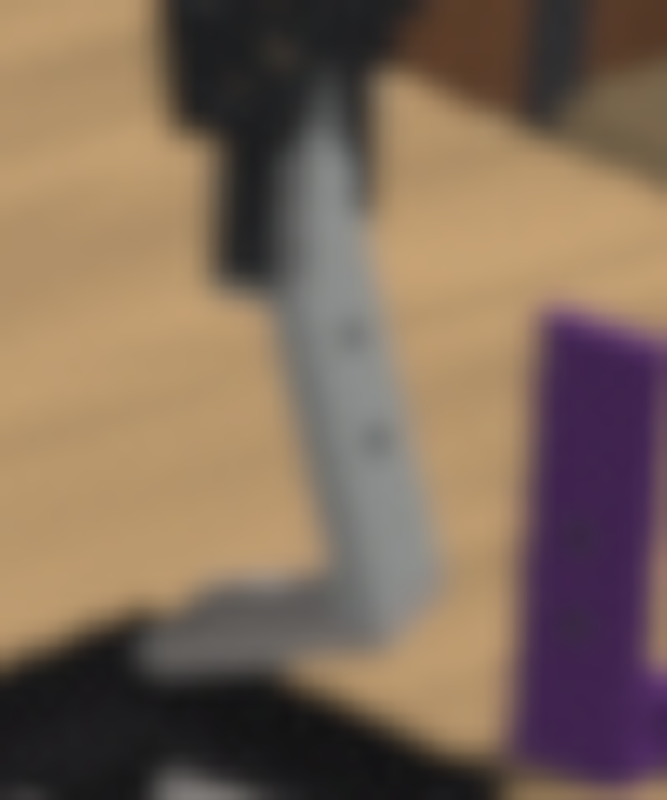

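```bash
python3 - <<'E'
from h import *
np.set_printoptions(precision=1,suppress=True)
yaw=.49;e=np.array([np.cos(yaw),np.sin(yaw),0]);n=np.array([-np.sin(yaw),np.cos(yaw),0])
tcp=np.array([.4526,.2592,.2156]);Q={}
for nm,b,p in [('heelN',-.02,(343.9,163.4)),('toeN',-.02,(325.9,166)),('heelF',.02,(347.6,159)),('fin back pad N',-.02,(339.5,136.))]:
    P=rayplane('scene',*p,tcp+b*n,n);q=P-tcp;Q[nm]=np.array([q@e,q[2]])*1000;print(nm,Q[nm])
d=Q['heelN']-Q['toeN'];print(np.linalg.norm(d),np.degrees(np.arctan2(d[1],d[0])))
E
```

```text
heelN [ 37.4 -79.6]
toeN [ -22.  -101.3]
heelF [ 34.8 -82.2]
fin back pad N [17.9  7.7]
63.28286758279742 20.09294427788042
```

servo_tool(
  plan=[
    [10,-18,0,-0.06,1],
    [28,-48,0,-0.14,1],
    [48,-83,0,-0.22,1],
    [68,-118,0,-0.3,1],
    [88,-153,0,-0.38,1],
    [108,-188,0,-0.46,1],
    [128,-223,0,-0.54,1],
    [148,-258,0,-0.62,1],
    [168,-293,0,-0.7,1],
    [186,-324,0,-0.778,1],
  ],
)

```text
clock: 11.53
position: [0.6383, -0.0681, 0.2116]
tool_rot: [3.14, 0.002, -0.294]
force: [1.6, -0.4, -2.5]
grip_width: 0.0386
```

servo_tool(
  plan=[
    [14,-22,0,0,1],
    [24,-40,-4,0,1],
    [30,-51,-10,0,1],
    [34,-57,-18,0,1],
    [34,-57,-25,0,1],
    [34,-57,-25,0,1],
    [34,-57,-25,0,1],
    [34,-57,-25,0,1],
    [34,-57,-25,0,1],
    [34,-57,-25,0,1],
  ],
)

```text
clock: 12.37
position: [0.6727, -0.1213, 0.1892]
tool_rot: [-3.141, -0.001, -0.288]
force: [0.3, 0.2, -2.4]
grip_width: 0.0383
```

```bash
python3 - <<'E'
from h import *
s=bot.observe();print(s['position'],s['tool_rot'],s['force'],s['moment'],s['grip_width'],s['qpos'])
sc=bot.grab_frame('scene');cv2.imwrite('pics/scene9.png',sc);t=bot.grab_frame('top');cv2.imwrite('pics/top9.png',t)
cv2.imwrite('pics/d9.png',cv2.resize(sc[145:265,200:320],(600,600),interpolation=2))
cv2.imwrite('pics/d9t.png',cv2.resize(t[110:210,280:380],(400,400),interpolation=2))
E
```

```text
[ 0.672682   -0.12132643  0.18917577] [-3.14131523e+00 -6.89584408e-04 -2.87541808e-01] [ 0.29554329  0.20103257 -2.39422724] [ 0.00925373  0.0251477  -0.01921378] 0.03832379252425268 [ 0.11038016  0.65721706 -0.03009673  1.46961611  0.02149363  1.01435095
 -1.78312819]
```

View pics/d9.png

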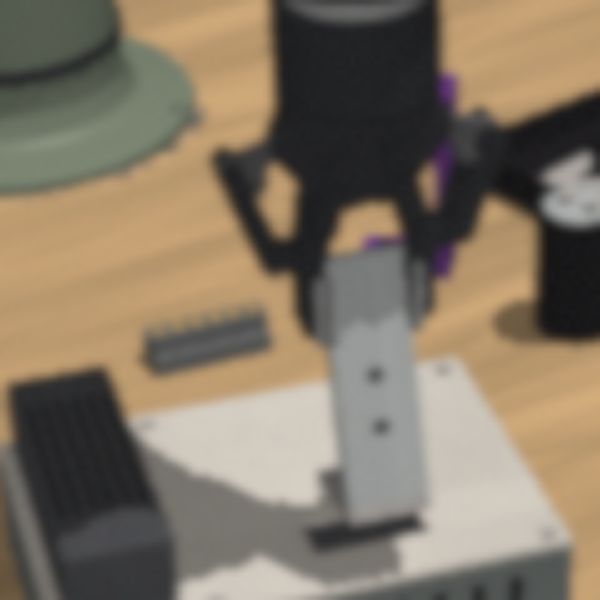

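View pics/d9t.png

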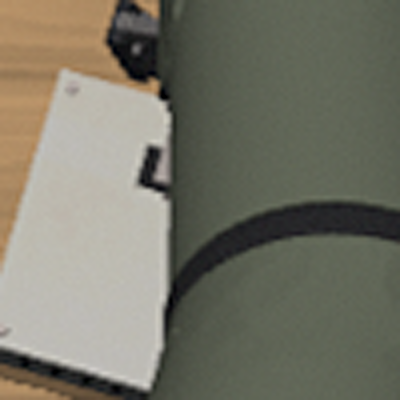

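```bash
python3 - <<'E'
from h import *
np.set_printoptions(precision=1,suppress=True)
yaw=-.288;e=np.array([np.cos(yaw),np.sin(yaw),0]);n=np.array([-np.sin(yaw),np.cos(yaw),0])
sl=np.array([.6616,-.1189,.068])
tcp=np.array([.6727,-.1213,.1892]);print('tcp ch',1000*(tcp-sl)@e+45,1000*(tcp-sl)@n+35)
def q(nm,b,u,v):
    p=(u/5+200-.4,v/5+145-.4)
    P=rayplane('scene',*p,tcp+b*n,n);r=P-sl;print(nm,45+1000*r@e,68+1000*r[2]);return np.array([45+1000*r@e,68+1000*r[2]])
a=q('heel L',-.02,350,526);b=q('heel R',.02,428,509);c=q('top L',-.02,328,260);d=q('top R',.02,406,246)
for x,y in((a,c),(b,d)):
    v=y-x;print(np.linalg.norm(v),np.degrees(np.arctan2(-v[0],v[1])))
E
```

```text
tcp ch 56.32451828049453 35.85163707924516
heel L 88.68420571432627 105.09836850798348
heel R 86.46007799418376 103.9229932966934
top L 67.65822544988228 240.59432610232622
top R 58.59589443569672 235.37860970926448
137.11763697821195 8.820687367275227
134.3763067351908 11.96764810689369
```

servo_tool(
  plan=[
    [3,-1.5,0,0,1],
    [6.5,-2.8,0,0,1],
    [6.5,-2.8,-5,0,1],
    [6.5,-2.8,-10,0,1],
    [6.5,-2.8,-14,0,1],
    [6.5,-2.8,-17,0,1],
    [6.5,-2.8,-19,0,1],
    [6.5,-2.8,-20,0,1],
    [6.5,-2.8,-20,0,1],
    [6.5,-2.8,-20,0,1],
  ],
)

```text
clock: 13.3
position: [0.6791, -0.1248, 0.1687]
tool_rot: [-3.142, -0.0, -0.288]
force: [-0.9, -0.4, -3.7]
grip_width: 0.0383
```

```bash
python3 - <<'E'
from h import *
s=bot.observe();print(s['position'],s['tool_rot'],s['force'],s['moment'],s['grip_width'])
sc=bot.grab_frame('scene');cv2.imwrite('pics/scene10.png',sc)
cv2.imwrite('pics/d10.png',cv2.resize(sc[165:275,220:330],(600,600),interpolation=2))
E
```

```text
[ 0.67911773 -0.12477521  0.1687141 ] [-3.14157035e+00 -1.69877241e-04 -2.88280487e-01] [-0.8941489  -0.42474215 -3.73650515] [ 0.0104188   0.0760944  -0.02403715] 0.03834108937481593
```

View pics/d10.png

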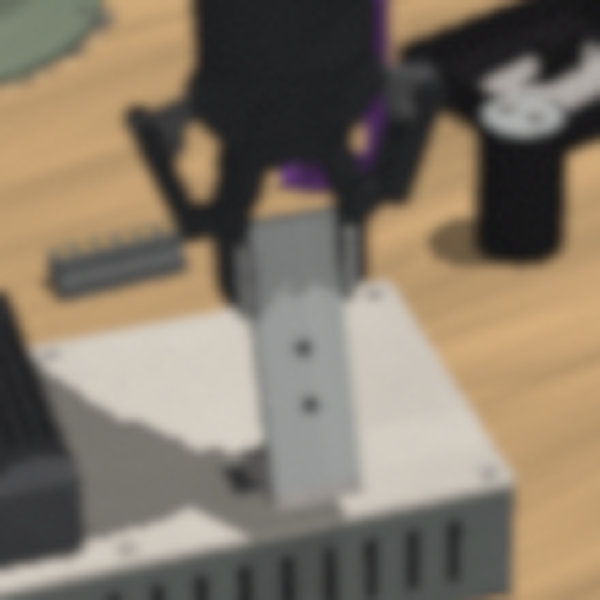

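servo_tool(
  plan=[
    [0,0,-1,0,1],
    [0,0,-2,0,1],
    [0,0,-3,0,1],
    [0,0,-4,0,1],
    [0,0,-5,0,1],
    [0,0,-6,0,1],
    [0,0,-6,0,1],
    [0,0,-6,0,1],
    [0,0,-6,0,1],
    [0,0,-6,0,1],
  ],
)

```text
clock: 14.18
position: [0.6791, -0.1247, 0.1627]
tool_rot: [-3.142, -0.0, -0.288]
force: [0.1, -0.2, -3.5]
grip_width: 0.0384
```

servo_tool(
  plan=[
    [0,0,0,0,1],
    [-2.9,0.9,0,0,1],
    [-5.8,1.7,0,0,1],
    [-8.6,2.6,0,0,1],
    [-11.5,3.4,0.5,0,1],
    [-14.4,4.3,1,0,1],
    [-17.3,5.1,1.5,0,1],
    [-20.1,6,2,0,1],
    [-20.1,6,2,0,1],
    [-20.1,6,2,0,1],
  ],
  squeeze=25,
)

```text
clock: 15.02
position: [0.66, -0.119, 0.1654]
tool_rot: [-3.141, -0.004, -0.288]
force: [6.0, -3.8, -3.3]
grip_width: 0.0386
```

```bash
python3 - <<'E'
from h import *
s=bot.observe();print(s['position'],s['tool_rot'],s['force'],s['moment'],s['grip_width'])
sc=bot.grab_frame('scene');cv2.imwrite('pics/scene11.png',sc)
cv2.imwrite('pics/d11.png',cv2.resize(sc[165:275,220:330],(600,600),interpolation=2))
E
```

```text
[ 0.66001345 -0.11904622  0.16541374] [-3.14127708 -0.00351038 -0.28822104] [ 6.02698043 -3.75794379 -3.33097397] [-0.64491897 -2.00319226  0.0073608 ] 0.03862159930042911
```

View pics/d11.png

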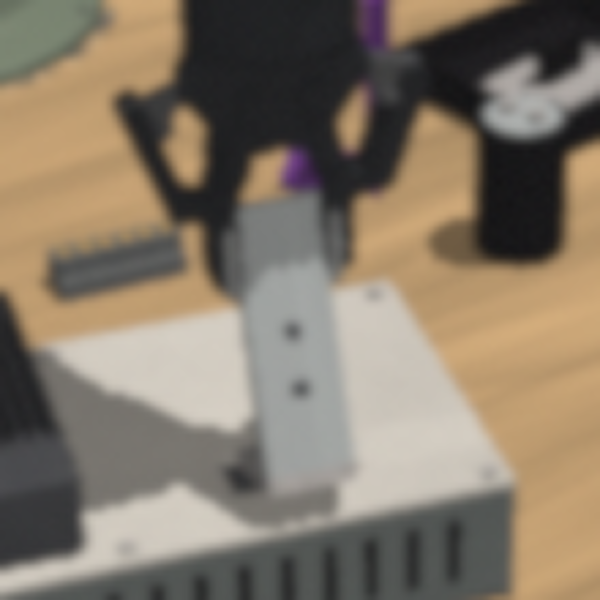

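servo_tool(
  plan=[
    [-2.9,0.9,0.3,0,1],
    [-5.8,1.7,0.5,0,1],
    [-8.6,2.6,0.7,0,1],
    [-11.5,3.4,0.8,0,1],
    [-14.4,4.3,0.8,0,1],
    [-17.3,5.1,0.7,0,1],
    [-20.1,6,0.5,0,1],
    [-23,6.8,0.2,0,1],
    [-25.9,7.7,-0.2,0,1],
    [-25.9,7.7,-0.5,0,1],
  ],
)

```text
clock: 15.9
position: [0.6341, -0.1112, 0.1654]
tool_rot: [-3.141, -0.004, -0.288]
force: [4.0, -1.8, 7.6]
grip_width: 0.0387
```

```bash
cat > look.py <<'E'
import sys
from h import *
k=sys.argv[1]
s=bot.observe();np.set_printoptions(precision=4,suppress=True);print(s['position'],s['tool_rot'],s['force'],s['moment'],s['grip_width'])
yaw=-.288;e=np.array([np.cos(yaw),np.sin(yaw),0]);n=np.array([-np.sin(yaw),np.cos(yaw),0]);sl=np.array([.6616,-.1189,.068]);r=s['position']-sl
print('tcp chassis mm',45+1000*r@e,35+1000*r@n,1000*s['position'][2])
sc=bot.grab_frame('scene');cv2.imwrite(f'pics/scene{k}.png',sc)
cv2.imwrite(f'pics/d{k}.png',cv2.resize(sc[165:275,220:330],(600,600),interpolation=2))
E
python3 look.py 12
```

```text
[ 0.6341 -0.1112  0.1654] [-3.141  -0.0039 -0.2882] [ 3.9765 -1.8485  7.635 ] [-0.5649 -1.5051 -0.004 ] 0.03874052426464151
tcp chassis mm 16.442062774776296 34.59281370297963 165.39191088516313
```

View pics/d12.png

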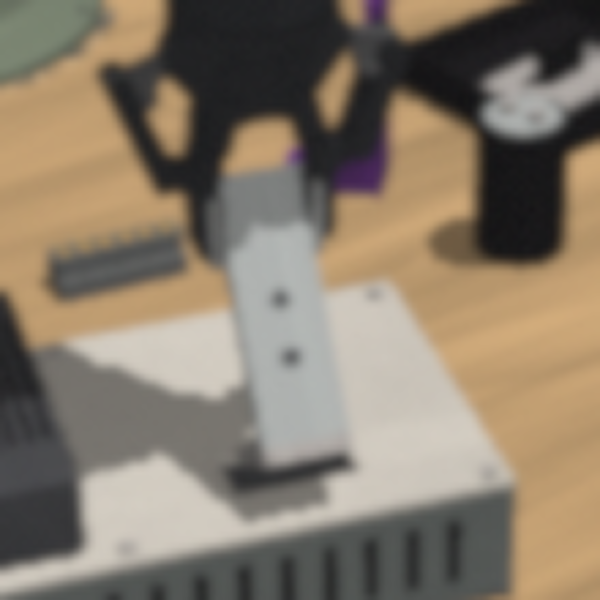

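```bash
cat > fin.py <<'E'
from h import *
def fin(pts,y0=35,S=600/110):
    yaw=-.288;e=np.array([np.cos(yaw),np.sin(yaw),0]);n=np.array([-np.sin(yaw),np.cos(yaw),0]);sl=np.array([.6616,-.1189,.068])
    o=[]
    for (u,v),b in zip(pts,(-20,20,-20,20)):
        P=rayplane('scene',(u+.5)/S-.5+220,(v+.5)/S-.5+165,sl+(b+y0-35)/1000*n,n);r=P-sl;o.append([45+1000*r@e,68+1000*r[2]])
    o=np.array(o);print(np.round(o,1).tolist())
    for i in(0,1):
        v=o[i+2]-o[i];th=np.arctan2(-v[0],v[1]);print('len',np.linalg.norm(v),'tilt',np.degrees(th),'toe',o[i]-62*np.array([np.cos(th),np.sin(th)]))
E
python3 -c "
from fin import *
fin([(262,468),(352,455),(220,178),(300,163)])"
```

```text
[[73.5, 92.7], [80.4, 95.0], [22.2, 214.1], [10.5, 207.6]]
len 131.76905989454218 tilt 22.90859545833291 toe [16.38004255 68.57643222]
len 132.54219894155662 tilt 31.81676502683561 toe [27.69714987 62.32067707]
```

```bash
python3 - <<'E'
from h import *
s=cv2.imread('pics/scene12.png')
yaw=-.288;e=np.array([np.cos(yaw),np.sin(yaw),0]);n=np.array([-np.sin(yaw),np.cos(yaw),0]);sl=np.array([.6616,-.1189,.068])
c=lambda X,Y,Z:sl+((X-45)*e+(Y-35)*n)/1000+np.array([0,0,(Z-68)/1000])
S=10;x0,y0=250,225
im=cv2.resize(s[225:275,250:310],None,fx=S,fy=S,interpolation=2)
def d(P,col):
    p=(proj('scene',P)-[x0,y0]+.5)*S;cv2.circle(im,tuple(p.astype(int).tolist()),3,col,-1)
for X in(31,59):
  for Y in(5,65): d(c(X,Y,68),(0,0,255))
d(c(22.5,15,66),(0,255,0));d(c(33,15,64),(255,0,0));d(c(77,15,94),(255,255,0));d(c(77,55,94),(255,255,0))
cv2.imwrite('pics/e12.png',im)
E
```

```text
(no output)
```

View pics/e12.png

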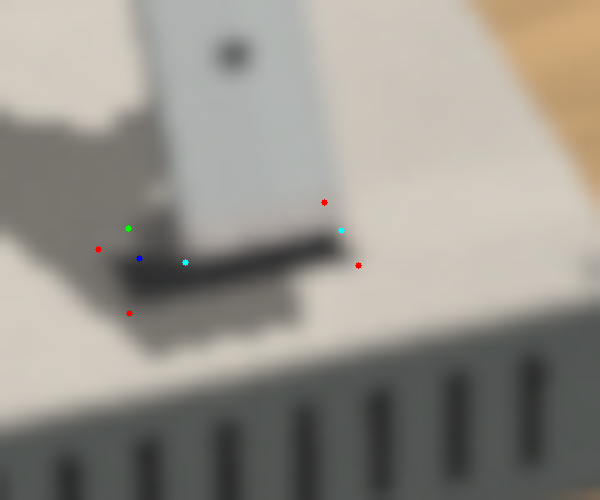

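servo_tool(
  plan=[
    [0,0,0,0,1],
    [0,0,0,0,1],
    [0,0,0,0,1],
    [0,0,1,0,1],
    [0,0,3,0,1],
    [0,0,6,0,1],
    [4,-1.2,8,0,1],
    [9,-2.7,8,0,1],
    [13.4,-4,8,0,1],
    [13.4,-4,8,0,1],
  ],
  squeeze=118,
)

```text
clock: 16.78
position: [0.6471, -0.1153, 0.1717]
tool_rot: [3.142, 0.0, -0.288]
force: [0.5, 0.4, -4.1]
grip_width: 0.0383
```

```bash
python3 look.py 13
```

```text
[ 0.6471 -0.1153  0.1717] [ 3.1416  0.0002 -0.2884] [ 0.4695  0.4406 -4.1462] [ 0.0638  0.0604 -0.0135] 0.03829468066336424
tcp chassis mm 30.11713648313364 34.36208205180476 171.7419756915676
```

View pics/d13.png

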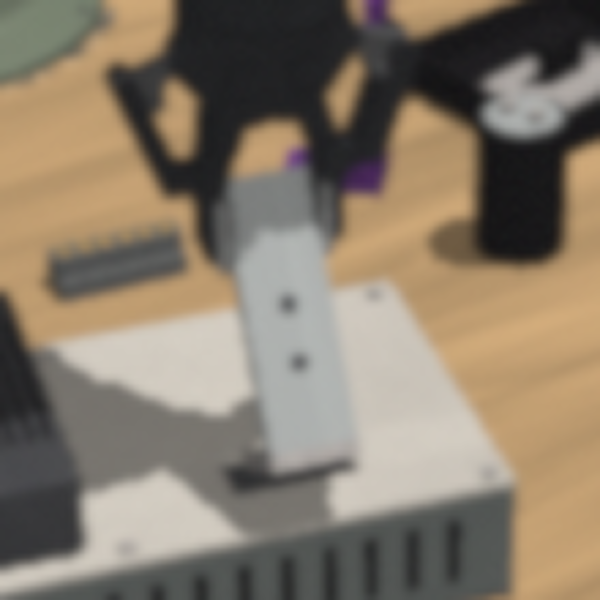

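```bash
python3 -c "
from fin import *
fin([(270,474),(355,460),(230,180),(308,168)],34.5)"
```

```text
[[88.5, 100.2], [86.2, 96.5], [41.4, 223.8], [24.5, 212.8]]
len 132.20412420818775 tilt 20.863792441475542 toe [30.52112994 78.13446128]
len 131.6687449204683 tilt 27.981421584216818 toe [31.48090538 67.40019343]
```

servo_tool(
  plan=[
    [2.4,-0.7,0,0,1],
    [4.8,-1.2,0,0,1],
    [4.8,-1.2,-2,0,1],
    [4.8,-1.2,-4,0,1],
    [4.8,-1.2,-6,0,1],
    [4.8,-1.2,-8,0,1],
    [4.8,-1.2,-10,0,1],
    [4.8,-1.2,-11,0,1],
    [4.8,-1.2,-11,0,1],
    [4.8,-1.2,-11,0,1],
  ],
)

```text
clock: 17.67
position: [0.6514, -0.1162, 0.1617]
tool_rot: [-3.141, -0.001, -0.288]
force: [-3.8, 1.1, 6.5]
grip_width: 0.0385
```

```bash
python3 look.py 14
```

```text
[ 0.6514 -0.1162  0.1617] [-3.1415 -0.0006 -0.2883] [-3.7764  1.0578  6.4928] [0.0469 0.7926 0.0024] 0.0385341136228138
tcp chassis mm 34.487366631672984 34.65018595897911 161.7223077371191
```

View pics/d14.png

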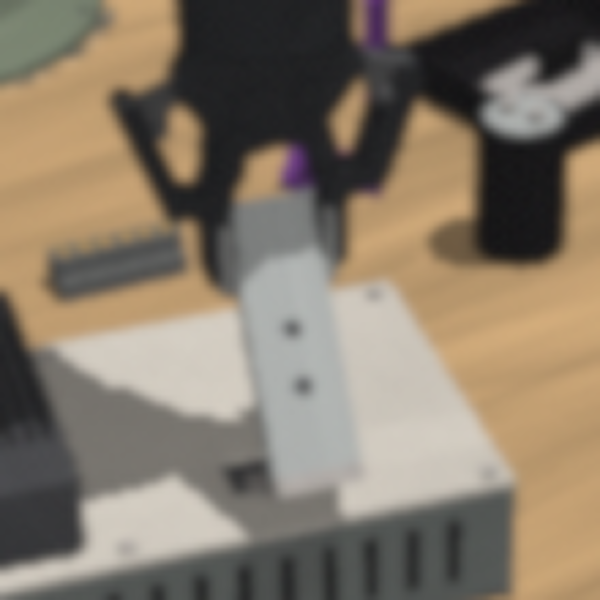

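servo_tool(
  plan=[
    [0,0,1.5,0,1],
    [-2.4,0.7,2,0,1],
    [-4.8,1.4,2,0,1],
    [-7.7,2.3,2,0,1],
    [-10.5,3.1,2,0,1],
    [-13.4,4,1.8,0,1],
    [-16.3,4.8,1.5,0,1],
    [-19.2,5.7,1,0,1],
    [-22,6.5,0.5,0,1],
    [-22,6.5,0.5,0,1],
  ],
  squeeze=30,
)

```text
clock: 18.55
position: [0.6307, -0.1101, 0.1625]
tool_rot: [-3.141, -0.005, -0.288]
force: [9.1, -1.7, -1.8]
grip_width: 0.0383
```

```bash
python3 look.py 15
```

```text
[ 0.6307 -0.1101  0.1625] [-3.1411 -0.0046 -0.2883] [ 9.1226 -1.7161 -1.7586] [-0.8253 -2.643   0.055 ] 0.03827340625613803
tcp chassis mm 12.846155917423218 34.617852090150194 162.53791022725952
```

View pics/d15.png

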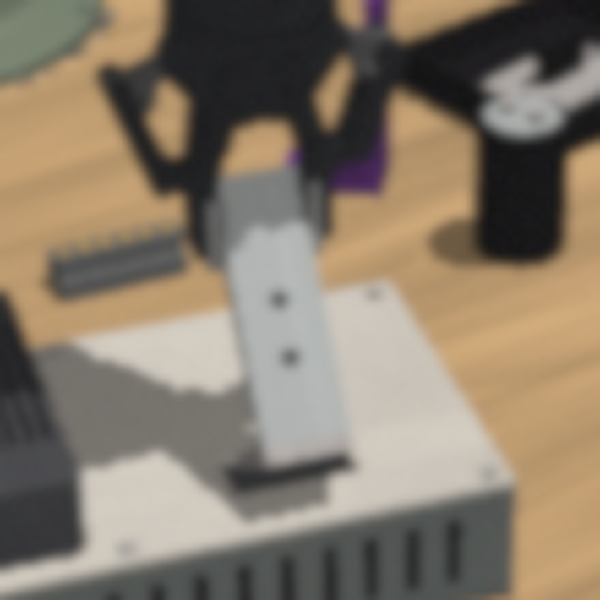

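servo_tool(
  plan=[
    [-2.4,0.7,-0.2,0,1],
    [-4.8,1.4,-0.4,0,1],
    [-7.7,2.3,-0.8,0,1],
    [-10.5,3.1,-1.2,0,1],
    [-13.4,4,-1.8,0,1],
    [-15.5,4.6,-2.2,0,1],
    [-15.5,4.6,-2.2,0,1],
    [-15.5,4.6,-2.2,0,1],
    [-15.5,4.6,-2.2,0,1],
    [-15.5,4.6,-2.2,0,1],
  ],
  squeeze=30,
)

```text
clock: 19.43
position: [0.6153, -0.1055, 0.1604]
tool_rot: [-3.141, -0.004, -0.288]
force: [6.6, -2.2, 1.5]
grip_width: 0.0383
```

```bash
python3 look.py 16
```

```text
[ 0.6153 -0.1055  0.1604] [-3.141  -0.0041 -0.2883] [ 6.6202 -2.2177  1.4838] [-0.6597 -1.9207  0.0274] 0.038306258505741146
tcp chassis mm -3.246137305107645 34.71387925387281 160.37364032907303
```

View pics/d16.png

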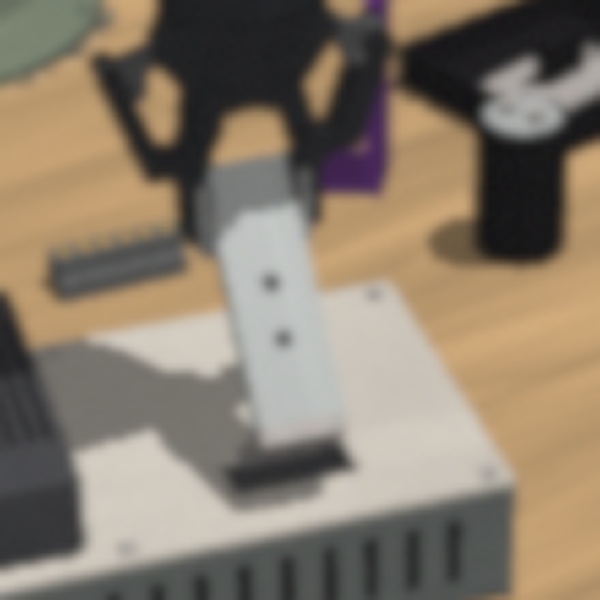

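```bash
python3 -c "
from fin import *
fin([(260,447),(342,432),(208,168),(287,155)],34.6)
s=cv2.imread('pics/scene16.png');cv2.imwrite('pics/e16.png',cv2.resize(s[225:265,250:300],None,fx=12,fy=12,interpolation=2))
"
```

```text
[[73.0, 104.1], [67.3, 98.8], [3.0, 208.7], [-8.7, 201.5]]
len 125.90187234776384 tilt 33.76239851702623 toe [21.43428032 69.60997872]
len 127.75331644567116 tilt 36.489291841083485 toe [17.46746217 61.9107621 ]
```

View pics/e16.png

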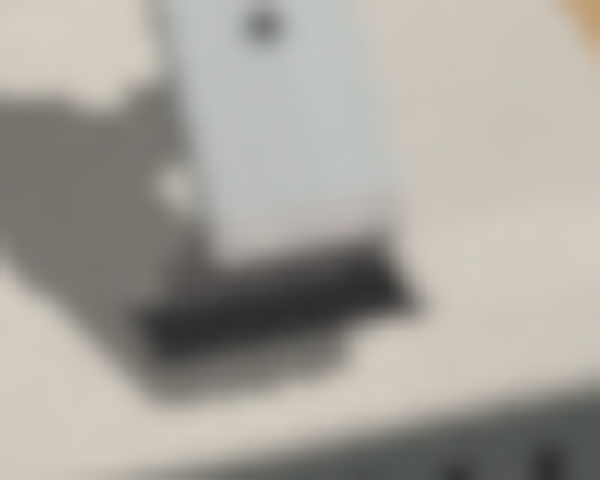

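```bash
python3 -c "
from h import *
yaw=-.288;e=np.array([np.cos(yaw),np.sin(yaw),0]);n=np.array([-np.sin(yaw),np.cos(yaw),0]);sl=np.array([.6616,-.1189,.068])
for u,v in [(165,362),(418,308),(138,315)]:
  r=ray('scene',(u+.5)/12-.5+250,(v+.5)/12-.5+225,.068)-sl;print(45+1000*r@e,35+1000*r@n)
# unobstructed slot from scene2 
s=cv2.imread('pics/scene2.png');cv2.imwrite('pics/e2.png',cv2.resize(s[230:270,245:300],None,fx=12,fy=12,interpolation=2))
im=cv2.resize(cv2.imread('pics/top2.png')[140:170,305:350],None,fx=14,fy=14,interpolation=2);cv2.imwrite('pics/e2t.png',im)
"
```

```text
55.32097352953545 8.294266618671863
54.88012490730052 63.703457566048094
37.95165957048064 7.362225437892086
```

View pics/e2.png

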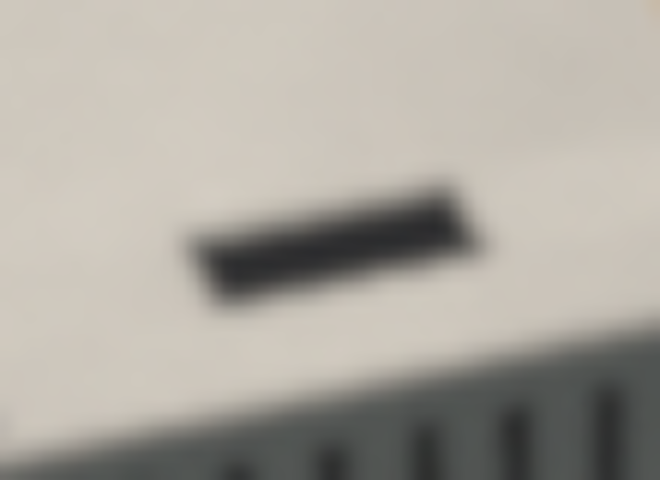

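View pics/e2t.png

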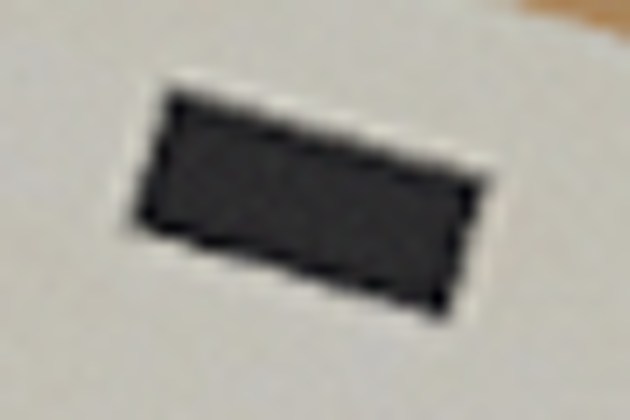

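servo_tool(
  plan=[
    [0,0,0,0,1],
    [0,0,0,0,1],
    [0,0,0,0,1],
    [0,0,2,0,1],
    [0,0,5,0,1],
    [3,-0.9,6,0,1],
    [6,-1.8,6,0,1],
    [9,-2.7,6,0,1],
    [12.5,-3.7,6,0,1],
    [12.5,-3.7,6,0,1],
  ],
  squeeze=118,
)

```text
clock: 20.32
position: [0.6267, -0.109, 0.165]
tool_rot: [3.142, 0.0, -0.288]
force: [-0.1, 0.2, -2.9]
grip_width: 0.0384
```

```bash
python3 look.py 17; python3 -c "
from h import *
s=cv2.imread('pics/scene17.png');cv2.imwrite('pics/e17.png',cv2.resize(s[185:265,240:310],(700,800),interpolation=2)[-600:])
"
```

```text
[ 0.6267 -0.109   0.165 ] [ 3.1415  0.0002 -0.2884] [-0.1181  0.1657 -2.8645] [ 0.0109  0.1711 -0.0139] 0.038386205545699326
tcp chassis mm 8.762663414695666 34.55347326571354 165.04388355840862
```

View pics/e17.png

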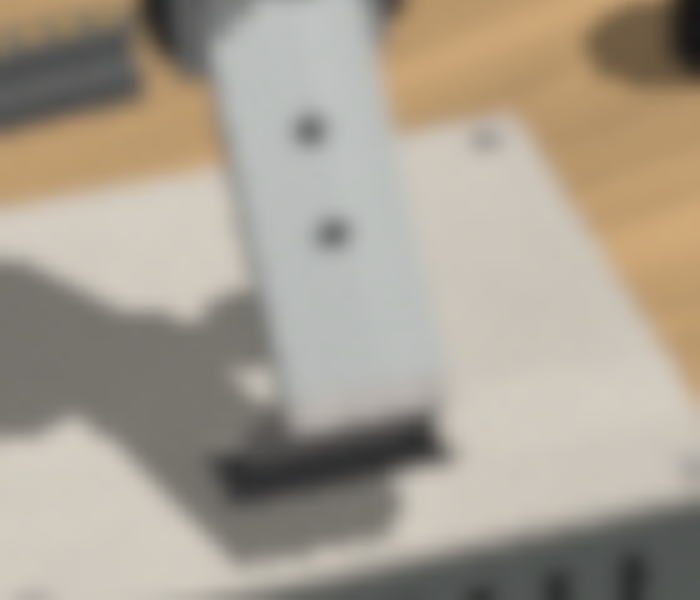

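View pics/d17.png

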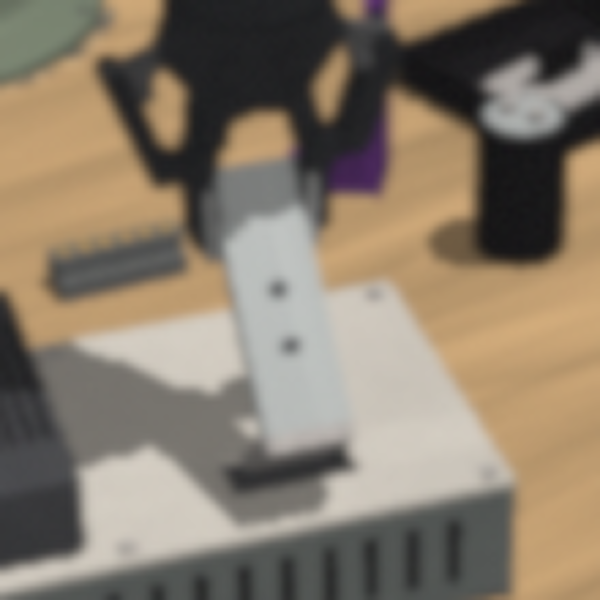

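servo_tool(
  plan=[
    [2,-0.6,0,0,1],
    [3.8,-1.1,0,0,1],
    [3.8,-1.1,-3,0,1],
    [3.8,-1.1,-6,0,1],
    [3.8,-1.1,-9,0,1],
    [3.8,-1.1,-11,0,1],
    [3.8,-1.1,-13,0,1],
    [3.8,-1.1,-14,0,1],
    [3.8,-1.1,-14,0,1],
    [3.8,-1.1,-14,0,1],
  ],
)

```text
clock: 21.2
position: [0.6301, -0.1099, 0.1529]
tool_rot: [-3.141, -0.001, -0.288]
force: [-9.0, 2.4, 21.5]
grip_width: 0.0386
```

```bash
python3 look.py 18; python3 -c "
from h import *
s=cv2.imread('pics/scene18.png');cv2.imwrite('pics/e18.png',cv2.resize(s[185:265,240:310],(700,800),interpolation=2)[-600:])
"
```

```text
[ 0.6301 -0.1099  0.1529] [-3.1414 -0.0007 -0.2884] [-9.0098  2.3526 21.4642] [ 0.3433  2.1837 -0.0584] 0.03857082674851109
tcp chassis mm 12.247086971599202 34.682879019773864 152.8667339610631
```

View pics/e18.png

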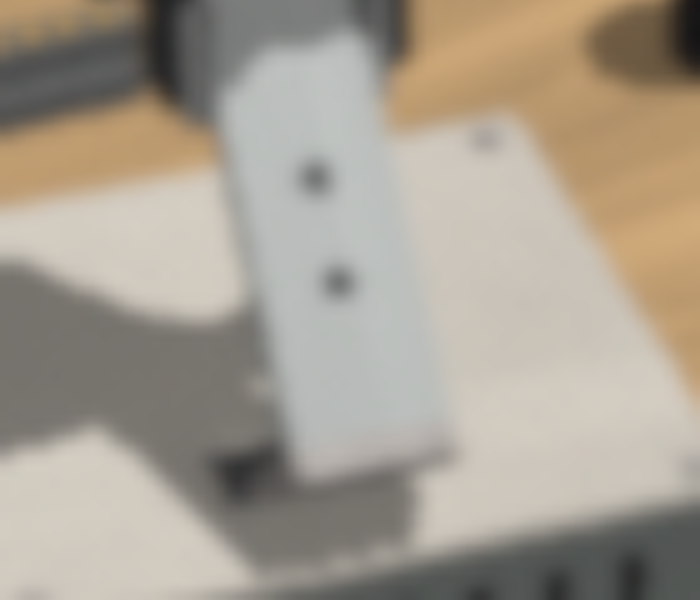

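servo_tool(
  plan=[
    [0,0,1.5,0,1],
    [-1,0.3,1,0,1],
    [-2,0.6,0,0,1],
    [-3,0.9,-0.7,0,1],
    [-4,1.2,-1.4,0,1],
    [-5,1.5,-2.1,0,1],
    [-6,1.8,-2.8,0,1],
    [-7,2.1,-3.5,0,1],
    [-7.7,2.3,-4,0,1],
    [-7.7,2.3,-4,0,1],
  ],
  squeeze=90,
)

```text
clock: 22.08
position: [0.622, -0.1075, 0.1469]
tool_rot: [3.142, 0.001, -0.288]
force: [-0.1, -0.1, -3.2]
grip_width: 0.0385
```

```bash
python3 look.py 19; python3 -c "
from h import *
s=cv2.imread('pics/scene19.png');cv2.imwrite('pics/e19.png',cv2.resize(s[185:265,240:310],(700,800),interpolation=2)[-600:])
"
```

```text
[ 0.622  -0.1075  0.1469] [ 3.1415  0.0008 -0.2882] [-0.0636 -0.1466 -3.2086] [0.024  0.0811 0.0636] 0.03848183377301102
tcp chassis mm 3.8218432582554627 34.64782387736353 146.9145218078319
```

View pics/e19.png

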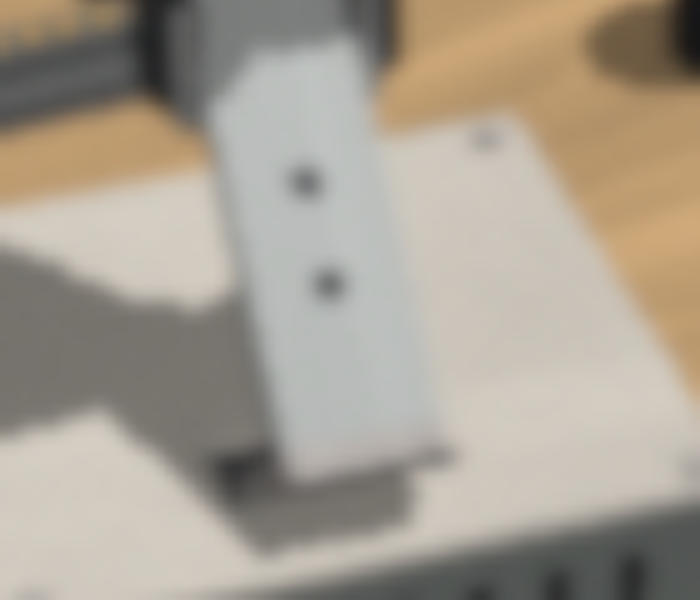

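servo_tool(
  plan=[
    [-1.2,0.35,-0.9,0,1],
    [-2.4,0.7,-1.8,0,1],
    [-3.6,1.05,-2.7,0,1],
    [-4.8,1.4,-3.6,0,1],
    [-6,1.75,-4.5,0,1],
    [-7.2,2.1,-5.4,0,1],
    [-8.4,2.5,-6.3,0,1],
    [-9.2,2.7,-7,0,1],
    [-9.2,2.7,-7,0,1],
    [-9.2,2.7,-7,0,1],
  ],
)

```text
clock: 22.97
position: [0.6132, -0.105, 0.1404]
tool_rot: [-3.142, -0.0, -0.288]
force: [-0.1, -0.3, -3.0]
grip_width: 0.0386
```

```bash
python3 look.py 20; python3 -c "
from h import *
s=cv2.imread('pics/scene20.png');cv2.imwrite('pics/e20.png',cv2.resize(s[185:265,240:310],(700,800),interpolation=2)[-600:])
"
```

```text
[ 0.6132 -0.105   0.1404] [-3.1416 -0.     -0.2883] [-0.0664 -0.333  -3.0434] [0.042  0.0598 0.0063] 0.038630172413990194
tcp chassis mm -5.401951400720563 34.617809405174754 140.3938465531165
```

View pics/e20.png

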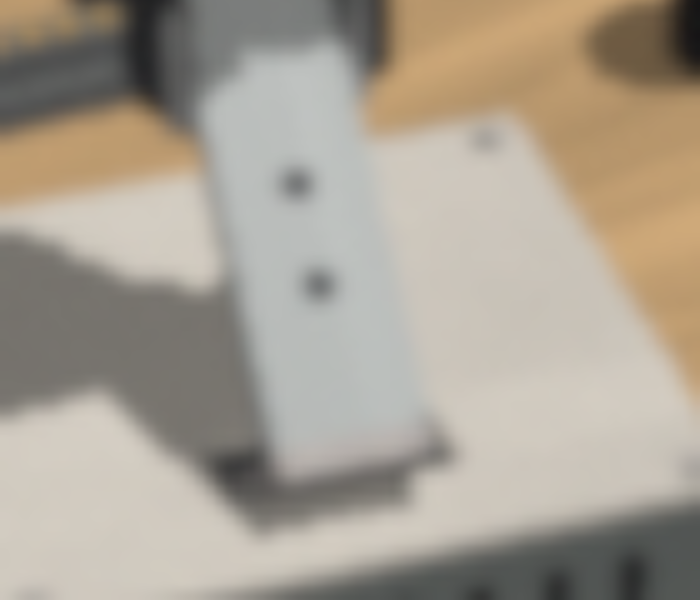

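servo_tool(
  plan=[
    [-1.8,0.5,-1.3,0,1],
    [-3.6,1,-2.7,0,1],
    [-5.4,1.6,-4,0,1],
    [-7.2,2.1,-5.4,0,1],
    [-9,2.7,-6.7,0,1],
    [-10.8,3.2,-8.1,0,1],
    [-12.6,3.7,-9.5,0,1],
    [-13.8,4.1,-10.5,0,1],
    [-13.8,4.1,-10.5,0,1],
    [-13.8,4.1,-10.5,0,1],
  ],
)

```text
clock: 23.85
position: [0.5994, -0.1008, 0.1299]
tool_rot: [-3.142, -0.0, -0.288]
force: [1.0, 0.5, -3.5]
grip_width: 0.0386
```

```bash
python3 look.py 21; python3 -c "
from h import *
s=cv2.imread('pics/scene21.png');cv2.imwrite('pics/e21.png',cv2.resize(s[185:265,240:310],(700,800),interpolation=2)[-600:])
"
```

```text
[ 0.5994 -0.1008  0.1299] [-3.1416 -0.0001 -0.2883] [ 0.9764  0.4944 -3.4544] [ 0.0367  0.1114 -0.0181] 0.038604828967150215
tcp chassis mm -19.789663349180785 34.654565138598514 129.90584170667785
```

View pics/e21.png

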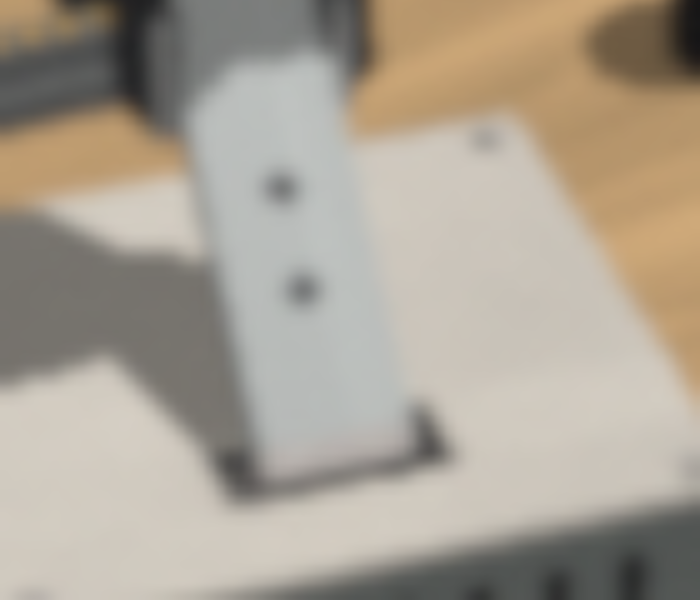

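servo_tool(
  plan=[
    [-1,0.3,-1,0,1],
    [-2,0.6,-2,0,1],
    [-2.9,0.85,-3,0,1],
    [-2.9,0.85,-4.5,0,1],
    [-2.9,0.85,-6,0,1],
    [-2,0.6,-7.5,0,1],
    [-1,0.3,-9,0,1],
    [0,0,-10.5,0,1],
    [1,-0.3,-12,0,1],
    [1,-0.3,-12,0,1],
  ],
)

```text
clock: 24.73
position: [0.6004, -0.1011, 0.1174]
tool_rot: [3.142, 0.001, -0.288]
force: [0.1, 0.5, -5.3]
grip_width: 0.0383
```

```bash
python3 look.py 22; python3 -c "
from h import *
s=cv2.imread('pics/scene22.png');cv2.imwrite('pics/e22.png',cv2.resize(s[185:265,240:310],(700,800),interpolation=2)[-600:])
"
```

```text
[ 0.6004 -0.1011  0.1174] [ 3.1415  0.0005 -0.2882] [ 0.0619  0.4655 -5.3499] [ 0.1039  0.3681 -0.0089] 0.038317662618576234
tcp chassis mm -18.760315446723077 34.62784889178399 117.41459588922234
```

View pics/e22.png

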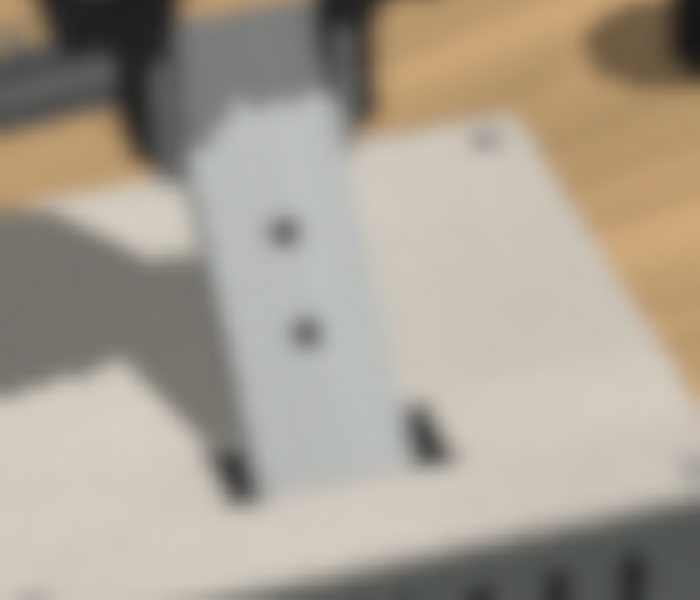

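servo_tool(
  plan=[
    [1,-0.3,-1.7,0,1],
    [2,-0.6,-3.4,0,1],
    [3,-0.9,-5.1,0,1],
    [4,-1.2,-6.8,0,1],
    [5,-1.5,-8.5,0,1],
    [6,-1.8,-10,0,1],
    [6.9,-2.1,-11.5,0,1],
    [7.7,-2.3,-13,0,1],
    [7.7,-2.3,-13,0,1],
    [7.7,-2.3,-13,0,1],
  ],
)

```text
clock: 25.62
position: [0.608, -0.1034, 0.1048]
tool_rot: [-3.142, 0.0, -0.288]
force: [-0.8, 0.0, -2.9]
grip_width: 0.0388
```

```bash
python3 look.py 23; python3 -c "
from h import *
s=cv2.imread('pics/scene23.png');cv2.imwrite('pics/e23.png',cv2.resize(s[185:265,240:310],(700,800),interpolation=2)[-600:])
"
```

```text
[ 0.608  -0.1034  0.1048] [-3.1416  0.0002 -0.2883] [-0.7566  0.0355 -2.9498] [ 0.0349  0.1273 -0.0139] 0.03878971140915556
tcp chassis mm -10.746589097984163 34.629915824017495 104.78913794624566
```

View pics/e23.png

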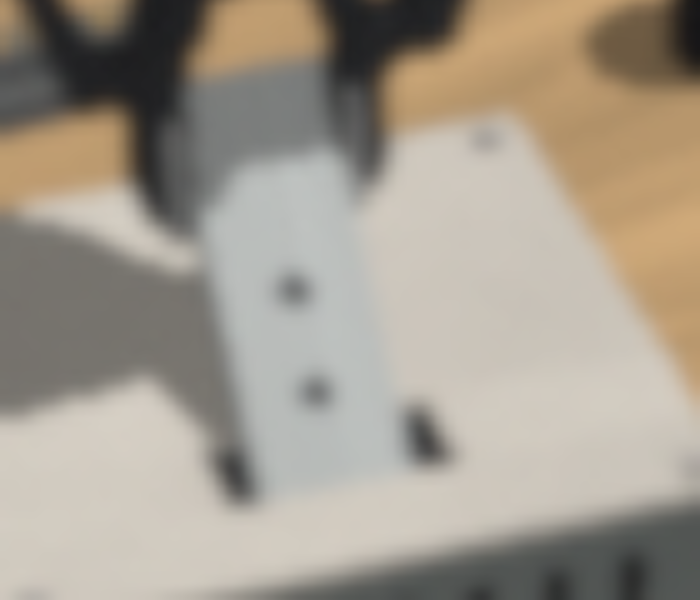

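servo_tool(
  plan=[
    [2.9,-0.9,0.5,0,1],
    [5.8,-1.7,1,0,1],
    [8.6,-2.6,1,0,1],
    [11.5,-3.4,1,0,1],
    [14.4,-4.3,1,0,1],
    [17.3,-5.1,1,0,1],
    [20.1,-6,1,0,1],
    [23,-6.8,1,0,1],
    [25.9,-7.7,1,0,1],
    [28.8,-8.5,1,0,1],
  ],
  squeeze=25,
)

```text
clock: 26.5
position: [0.634, -0.1112, 0.1052]
tool_rot: [3.141, 0.007, -0.288]
force: [-28.6, 8.7, 13.4]
grip_width: 0.0381
```

```bash
python3 look.py 24
```

```text
[ 0.634  -0.1112  0.1052] [ 3.1408  0.0072 -0.2882] [-28.5505   8.7177  13.4116] [ 2.2314  7.0957 -0.0178] 0.038099617035757156
tcp chassis mm 16.367297001487252 34.50745202135353 105.23794807042437
```

View pics/d24.png

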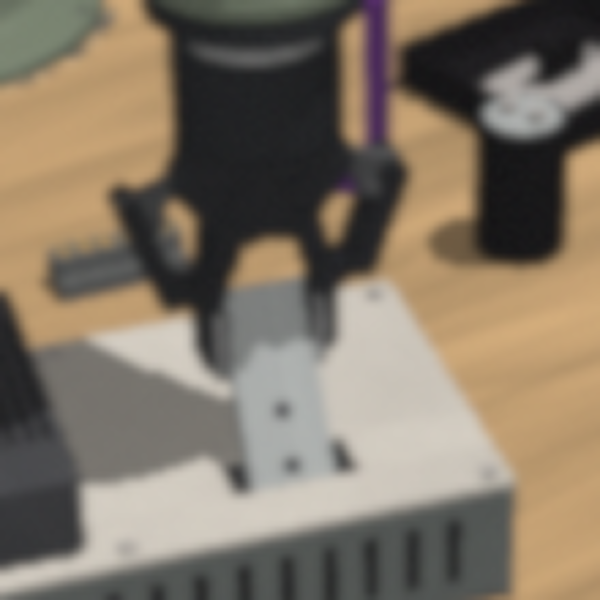

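servo_tool(
  plan=[
    [0,0,0,0,1],
    [1.9,-0.6,0,0,1],
    [3.8,-1.1,0,0,1],
    [5.7,-1.7,0,0,1],
    [7.6,-2.2,-0.3,0,1],
    [9.5,-2.8,-0.6,0,1],
    [11.5,-3.4,-1,0,1],
    [13.4,-4,-1.4,0,1],
    [15.3,-4.5,-1.8,0,1],
    [15.3,-4.5,-1.8,0,1],
  ],
  squeeze=20,
)

```text
clock: 27.38
position: [0.6502, -0.1153, 0.1038]
tool_rot: [-3.141, 0.005, -0.288]
force: [-14.7, 6.2, 7.6]
grip_width: 0.0384
```

```bash
python3 look.py 25
```

```text
[ 0.6502 -0.1153  0.1038] [-3.1415  0.0055 -0.2878] [-14.7275   6.2006   7.6073] [1.7183 4.1063 0.0439] 0.03836057824451022
tcp chassis mm 33.09686251329537 35.19657465491388 103.77990490825326
```

View pics/d25.png

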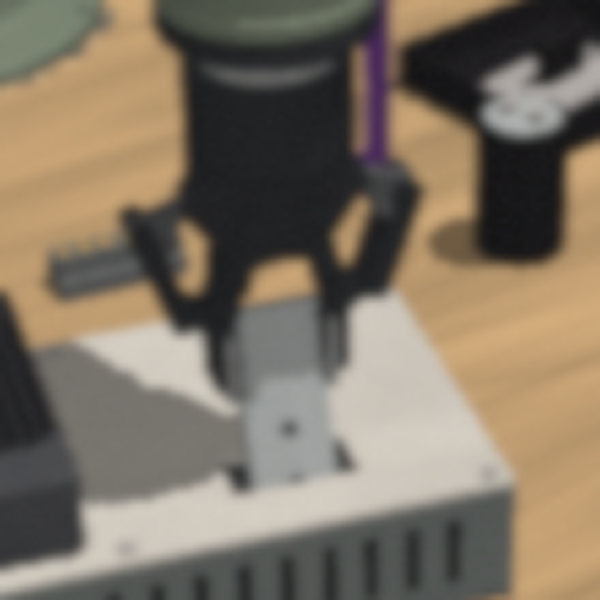

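servo_tool(
  plan=[
    [1.9,-0.7,-0.4,0,1],
    [3.8,-1.3,-0.9,0,1],
    [5.7,-1.9,-1.5,0,1],
    [7.6,-2.5,-2.1,0,1],
    [9.5,-3,-2.8,0,1],
    [11.5,-3.6,-3.7,0,1],
    [12.5,-3.9,-4.6,0,1],
    [13.4,-4.2,-5.5,0,1],
    [13.4,-4.2,-5.5,0,1],
    [13.4,-4.2,-5.5,0,1],
  ],
  squeeze=20,
)

```text
clock: 28.27
position: [0.6639, -0.1198, 0.0983]
tool_rot: [-3.142, 0.004, -0.288]
force: [-11.9, 5.5, 4.9]
grip_width: 0.0386
```

```bash
python3 look.py 26
```

```text
[ 0.6639 -0.1198  0.0983] [-3.1416  0.0044 -0.288 ] [-11.8988   5.541    4.8847] [ 1.3165  3.3666 -0.0349] 0.03864581007559665
tcp chassis mm 47.50008469312634 34.75748412671847 98.34148034103262
```

View pics/d26.png

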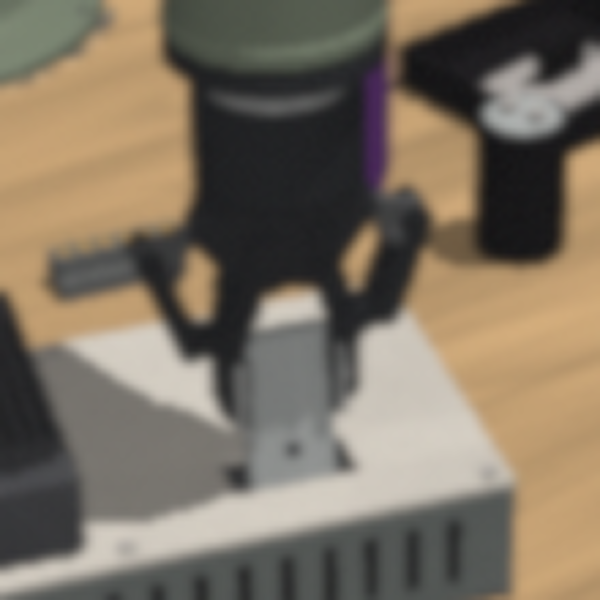

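servo_tool(
  plan=[
    [1.5,-0.4,-1,0,1],
    [3,-0.8,-2,0,1],
    [4,-1.1,-3,0,1],
    [5,-1.4,-4,0,1],
    [6,-1.7,-5,0,1],
    [6,-1.7,-6,0,1],
    [6,-1.7,-7,0,1],
    [6,-1.7,-7.5,0,1],
    [6,-1.7,-7.5,0,1],
    [6,-1.7,-7.5,0,1],
  ],
  squeeze=20,
)

```text
clock: 29.15
position: [0.6711, -0.122, 0.0927]
tool_rot: [-3.141, 0.001, -0.288]
force: [-15.8, 4.3, 25.4]
grip_width: 0.0383
```

```bash
python3 look.py 27
```

```text
[ 0.6711 -0.122   0.0927] [-3.1414  0.0013 -0.2882] [-15.7594   4.3081  25.3586] [1.1748 3.9177 0.1157] 0.038315842592891496
tcp chassis mm 54.965705850281346 34.752052649493365 92.7175494593452
```

View pics/d27.png

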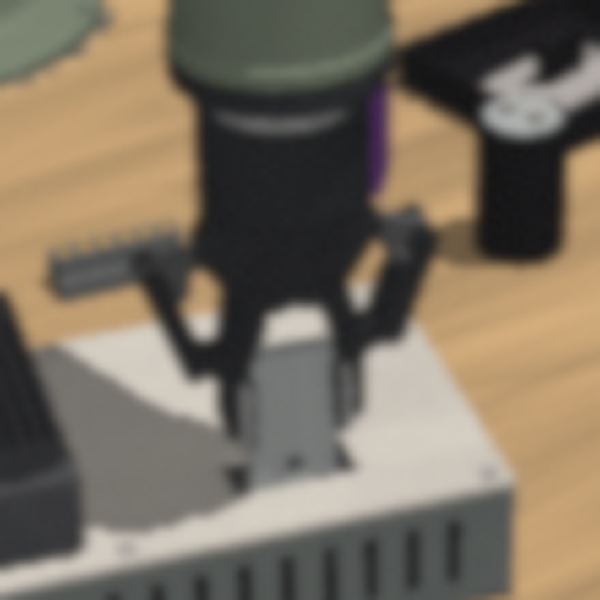

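```bash
python3 -c "
from fin import *
s=cv2.imread('pics/scene27.png');cv2.imwrite('pics/e27.png',cv2.resize(s[220:260,255:295],None,fx=15,fy=15,interpolation=2))
fin([(252,490),(334,472),(255,356),(330,340)],34.7)
"
```

```text
[[55.5, 67.4], [53.5, 66.4], [70.3, 151.2], [51.5, 138.7]]
len 85.06600429181024 tilt -10.004610641207414 toe [-5.54869794 78.18410896]
len 72.30512168442868 tilt 1.639085368187012 toe [-8.42969375 64.61232847]
```

View pics/e27.png

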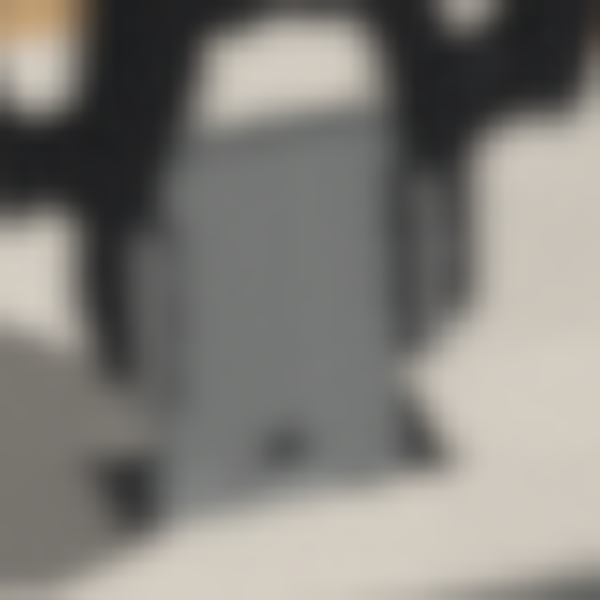

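servo_tool(
  plan=[
    [-0.5,0.1,0,0,1],
    [-1,0.3,0,0,1],
    [-1.4,0.4,-0.5,0,1],
    [-1.4,0.4,-1,0,1],
    [-1.4,0.4,-1,0,1],
    [-1.4,0.4,-1,0,1],
    [-1.4,0.4,-1,0,1],
    [-1.4,0.4,-1,0,1],
    [-1.4,0.4,-1,0,1],
    [-1.4,0.4,-1,0,1],
  ],
  squeeze=20,
)

```text
clock: 30.03
position: [0.6711, -0.1219, 0.0927]
tool_rot: [-3.141, -0.002, -0.288]
force: [-10.1, 3.5, 30.6]
grip_width: 0.0385
```

```bash
python3 look.py 28
```

```text
[ 0.6711 -0.1219  0.0927] [-3.141  -0.0019 -0.2882] [-10.062    3.4695  30.604 ] [0.8359 3.0181 0.1364] 0.03847405049160361
tcp chassis mm 54.931370305769946 34.787166673350164 92.71292985921627
```

View pics/d28.png

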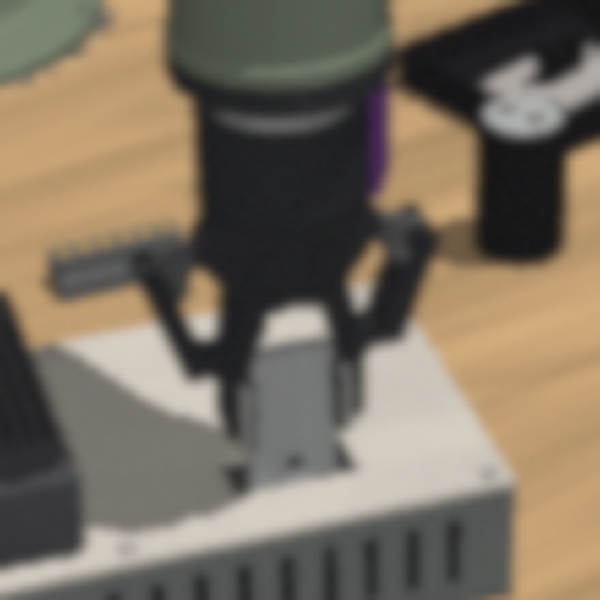

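servo_tool(
  plan=[
    [-0.8,0.2,0.5,0,1],
    [-1.6,0.5,1,0,1],
    [-1.9,0.6,1.5,0,1],
    [-1.9,0.6,2,0,1],
    [-1.9,0.6,2,0,1],
    [-1.9,0.6,2,0,0.2],
    [-1.9,0.6,2,0,-0.1],
    [-1.9,0.6,2,0,-0.4],
    [-1.9,0.6,2,0,-0.6],
    [-1.9,0.6,2,0,-0.6],
  ],
  squeeze=20,
)

```text
clock: 30.92
position: [0.6682, -0.1213, 0.092]
tool_rot: [3.142, 0.0, -0.288]
force: [0.4, 0.6, 0.2]
grip_width: 0.0682
```

```bash
python3 look.py 29
```

```text
[ 0.6682 -0.1213  0.092 ] [ 3.1416  0.0002 -0.2883] [0.4278 0.5913 0.1776] [-0.0278 -0.0153 -0.0071] 0.06824293689886841
tcp chassis mm 52.0531438452322 34.53462551544758 91.96957494442596
```

View pics/d29.png

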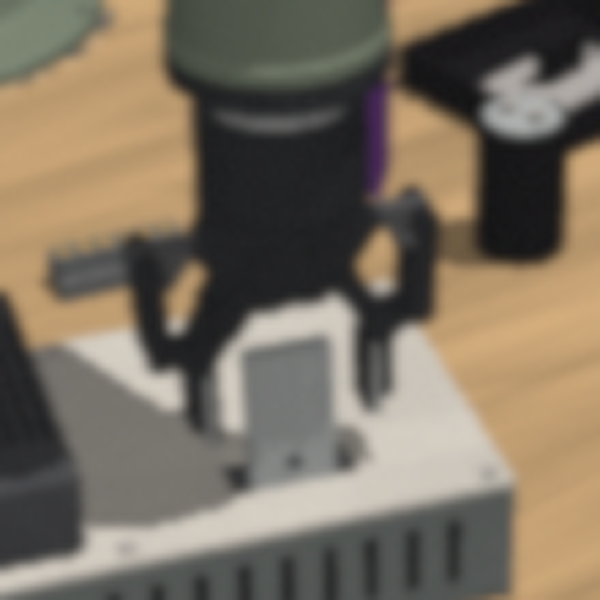

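servo_tool(
  plan=[
    [0,0,0,0,-1],
    [0,0,0,0,-1],
    [0,0,5,0,-1],
    [0,0,20,0,-1],
    [0,0,45,0,-1],
    [0,0,80,0,-1],
    [-15,20,115,0,-1],
    [-45,50,120,0,-1],
    [-70,80,120,0,-1],
    [-95,110,120,0,-1],
  ],
)

```text
clock: 31.8
position: [0.572, -0.0103, 0.2133]
tool_rot: [-3.141, -0.002, -0.289]
force: [0.9, 1.2, -0.6]
grip_width: 0.0854
```

servo_tool(
  plan=[
    [-25,30,0,0,-1],
    [-50,60,0,0,-1],
    [-75,90,0,0,-1],
    [-100,120,0,0,-1],
    [-125,150,0,0,-1],
    [-125,150,0,0,-1],
    [-125,150,0,0,-1],
    [-125,150,0,0,-1],
    [-125,150,0,0,-1],
    [-125,150,0,0,-1],
  ],
)

```text
clock: 32.63
position: [0.4488, 0.1378, 0.2121]
tool_rot: [3.141, -0.0, -0.29]
force: [-0.2, 0.0, -0.5]
grip_width: 0.0851
```

```bash
python3 look.py 30; python3 -c "
from h import *
t=bot.grab_frame('top');cv2.imwrite('pics/top30.png',t)
s=cv2.imread('pics/scene30.png')
cv2.imwrite('pics/e30.png',np.hstack([cv2.resize(t[120:200,290:360],(400,457),interpolation=2),cv2.resize(s[210:265,250:300],(400,457),interpolation=2)]))
"
```

```text
[0.4488 0.1378 0.2121] [ 3.1415 -0.0001 -0.29  ] [-0.1649  0.0421 -0.4595] [ 0.0188 -0.0189 -0.043 ] 0.08510552487312842
tcp chassis mm -231.90888014702625 220.69591732825273 212.09473287239982
```

View pics/e30.png

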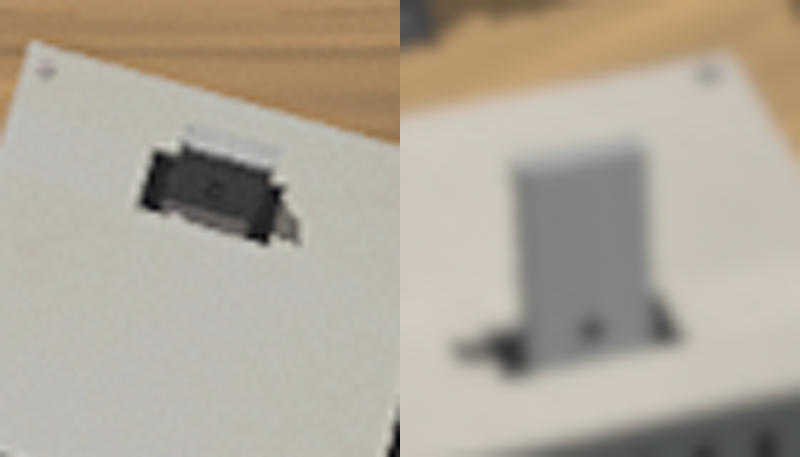

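```bash
python3 - <<'E'
from h import *
np.set_printoptions(precision=1,suppress=True)
yaw=-.288;e=np.array([np.cos(yaw),np.sin(yaw),0]);n=np.array([-np.sin(yaw),np.cos(yaw),0]);sl=np.array([.6616,-.1189,.068])
t=cv2.imread('pics/top30.png')
cv2.imwrite('pics/f30.png',cv2.resize(t[135:170,305:350],None,fx=16,fy=16,interpolation=2))
f=lambda p,z:(lambda r:(45+1000*r@e,35+1000*r@n))(ray('top',(p[0]+.5)/5.714-.5+290,(p[1]+.5)/5.714-.5+120,z)-sl)
P=np.array([f(p,.134) for p in [(187,122),(280,148),(275,168),(182,145)]]);print(P,P.mean(0))
for p in [(150,152),(272,243),(140,208)]: print('slot corner',f(p,.068))
s=cv2.imread('pics/scene30.png')
cv2.imwrite('pics/g30.png',cv2.resize(s[220:262,255:295],None,fx=14,fy=14,interpolation=2))
# expected
for X,Y,Z in [(49,15,134),(59,15,134),(59,55,134),(49,55,134),(59,15,68),(59,55,68)]:
    P=sl+((X-45)*e+(Y-35)*n)/1000+[0,0,(Z-68)/1000];print((X,Y,Z),'top',(proj('top',P)-[305,135]+.5)*16,'sc',(proj('scene',P)-[255,220]+.5)*14)
E
```

```text
[[55.2 54.9]
 [55.5 15. ]
 [46.8 14.7]
 [45.2 54.3]] [50.7 34.7]
slot corner (np.float64(56.77007090156214), np.float64(66.0142603260765))
slot corner (np.float64(32.84409165347581), np.float64(4.012709970544666))
slot corner (np.float64(31.435721397797536), np.float64(63.303384665984325))
(49, 15, 134) top [533.7 217.2] sc [136.3 160.9]
(59, 15, 134) top [551.8 154.1] sc [152.4 192.1]
(59, 55, 134) top [291.7  79. ] sc [373.6 148.8]
(49, 55, 134) top [273.2 141.9] sc [356.  118.2]
(59, 15, 68) top [500.3 264.8] sc [165.1 497.4]
(59, 55, 68) top [253.3 193.3] sc [379.3 452.6]
```

View pics/f30.png

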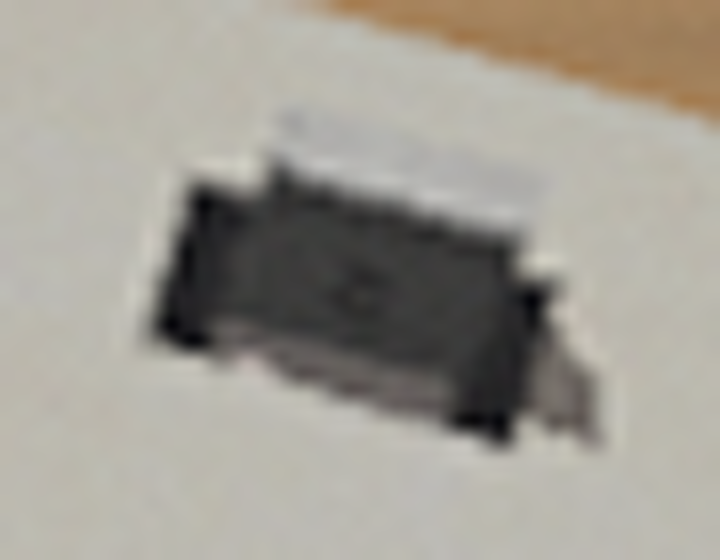

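View pics/g30.png

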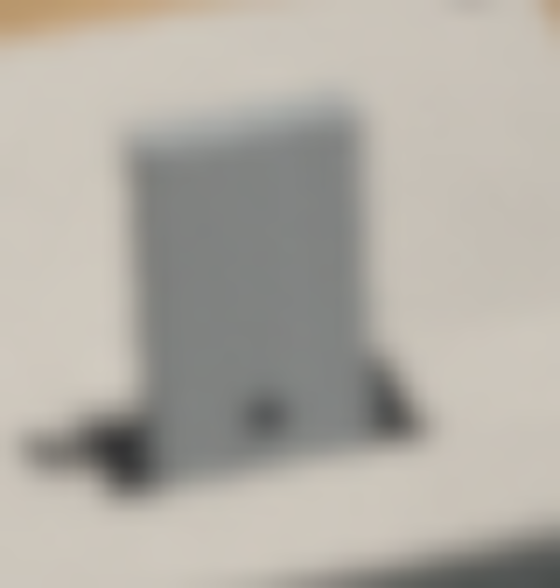

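```bash
python3 - <<'E'
from h import *
yaw=-.288;e=np.array([np.cos(yaw),np.sin(yaw),0]);n=np.array([-np.sin(yaw),np.cos(yaw),0]);sl=np.array([.6616,-.1189,.068])
t=cv2.imread('pics/top30.png')[135:170,305:350].astype(float)
t=np.clip((t-15)*4,0,255).astype(np.uint8)
im=cv2.resize(t,None,fx=16,fy=16,interpolation=0)
def d(X,Y,Z,col):
    P=sl+((X-45)*e+(Y-35)*n)/1000+[0,0,(Z-68)/1000];p=(proj('top',P)-[305,135]+.5)*16;cv2.circle(im,tuple(p.astype(int).tolist()),4,col,-1)
for th,col in((0,(0,0,255)),(4,(0,255,0))):
  k=np.tan(np.radians(th))
  for Y in(14.7,54.7):
    for Z in(134,100,68,40,12): d(45.8+(134-Z)*k,Y,Z,col)
cv2.imwrite('pics/i30.png',im)
E
```

```text
(no output)
```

View pics/i30.png

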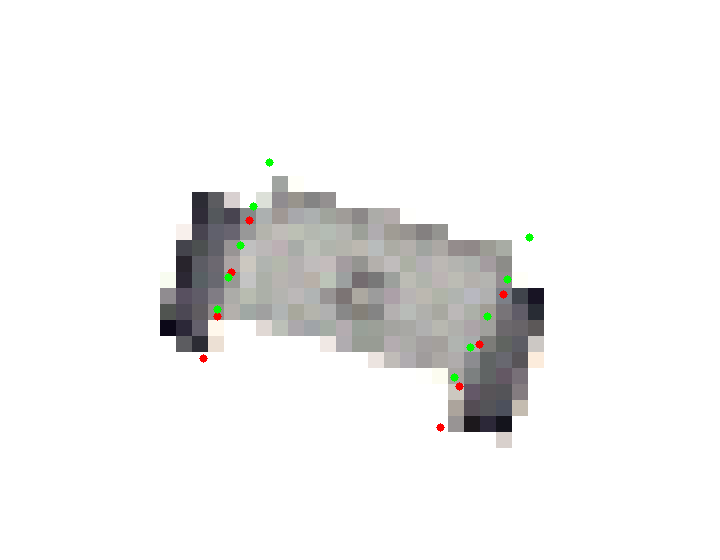

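servo_tool(
  plan=[
    [27,-32,0,0,-1],
    [54,-64,0,0,-1],
    [81,-96,0,0,-1],
    [108,-128,0,0,-1],
    [135,-160,0,0,-1],
    [162,-192,0,0,-1],
    [189,-224,0,0,-1],
    [208,-247,0,0,-1],
    [217.5,-258,0,0,-1],
    [217.5,-258,-20,0,-1],
  ],
  squeeze=30,
)

```text
clock: 33.57
position: [0.6685, -0.1242, 0.1941]
tool_rot: [3.141, -0.005, -0.293]
force: [0.5, -0.6, -0.2]
grip_width: 0.0853
```

servo_tool(
  plan=[
    [0,0,-25,0,-1],
    [0,0,-50,0,-1],
    [0,0,-75,0,-1],
    [0,0,-92,0,-1],
    [0,0,-98,0,-1],
    [0,0,-98,0,-1],
    [0,0,-98,0,1],
    [0,0,-98,0,1],
    [0,0,-98,0,1],
    [0,0,-98,0,1],
  ],
)

```text
clock: 34.4
position: [0.6663, -0.1195, 0.0952]
tool_rot: [-3.141, -0.002, -0.288]
force: [2.3, -3.9, 2.2]
grip_width: 0.0395
```

```bash
python3 look.py 31
```

```text
[ 0.6663 -0.1195  0.0952] [-3.1414 -0.0016 -0.2883] [ 2.28   -3.8679  2.2496] [-1.1668  0.013   0.122 ] 0.03954806907987057
tcp chassis mm 49.68528969905039 35.75946856066068 95.2043527401218
```

View pics/d31.png

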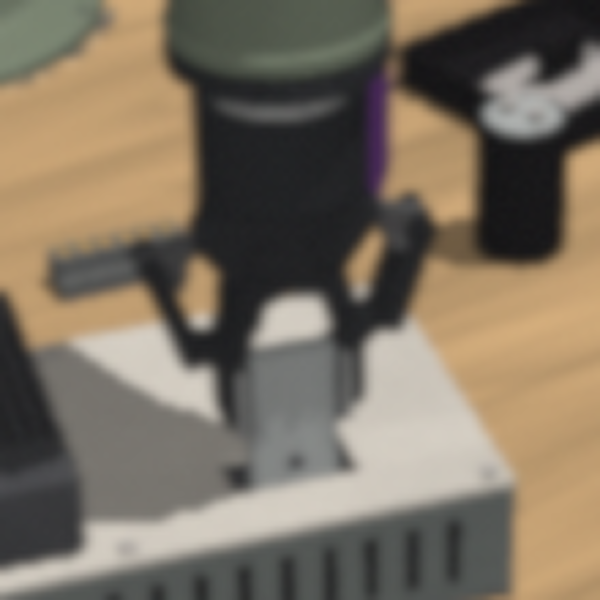

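servo_tool(
  plan=[
    [0,0,1.5,0,1],
    [0,0,3,0,1],
    [-2,0.3,3,0,1],
    [-4,0.6,3,0,1],
    [-6,0.9,3,0,1],
    [-6,0.9,1.5,0,1],
    [-6,0.9,0,0,1],
    [-5,0.6,-1,0,1],
    [-4,0.3,-2,0,1],
    [-3,0,-3,0,1],
  ],
  squeeze=20,
)

```text
clock: 35.28
position: [0.6643, -0.1202, 0.0925]
tool_rot: [3.142, -0.004, -0.289]
force: [3.2, -3.6, 15.9]
grip_width: 0.0397
```

```bash
python3 look.py 32
```

```text
[ 0.6643 -0.1202  0.0925] [ 3.1415 -0.0038 -0.2887] [ 3.1668 -3.5793 15.8839] [-0.797  -0.1838  0.0214] 0.0397411847020058
tcp chassis mm 47.99747885482927 34.5176196558432 92.53071072585237
```

View pics/d32.png

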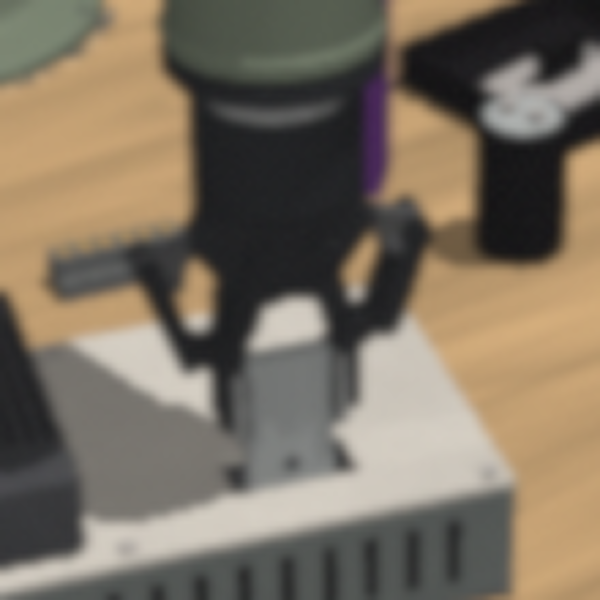

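servo_tool(
  plan=[
    [0.7,-0.2,-0.3,0,1],
    [1.4,-0.4,-0.6,0,1],
    [2.1,-0.6,-1,0,1],
    [2.9,-0.8,-1,0,1],
    [2.9,-0.8,-1,0,1],
    [2.9,-0.8,0,0,1],
    [2.9,-0.8,1.5,0,0.2],
    [2.9,-0.8,1.5,0,-0.3],
    [2.9,-0.8,1.5,0,-1],
    [2.9,-0.8,1.5,0,-1],
  ],
  squeeze=20,
)

```text
clock: 36.17
position: [0.6657, -0.12, 0.0925]
tool_rot: [-3.141, 0.0, -0.288]
force: [-0.5, 0.0, -0.3]
grip_width: 0.0744
```

servo_tool(
  plan=[
    [0,0,0,0,-1],
    [0,0,8,0,-1],
    [0,0,25,0,-1],
    [0,0,50,0,-1],
    [0,0,80,0,-1],
    [0,0,115,0,-1],
    [-25,30,120,0,-1],
    [-50,60,120,0,-1],
    [-75,90,120,0,-1],
    [-100,120,120,0,-1],
  ],
)

```text
clock: 37.0
position: [0.5644, 0.0009, 0.2134]
tool_rot: [-3.141, -0.001, -0.289]
force: [0.8, 1.2, -0.0]
grip_width: 0.0855
```

servo_tool(
  plan=[
    [-25,30,0,0,-1],
    [-50,60,0,0,-1],
    [-75,90,0,0,-1],
    [-100,120,0,0,-1],
    [-125,150,0,0,-1],
    [-125,150,0,0,-1],
    [-125,150,0,0,-1],
    [-125,150,0,0,-1],
    [-125,150,0,0,-1],
    [-125,150,0,0,-1],
  ],
)

```text
clock: 37.83
position: [0.4413, 0.149, 0.2126]
tool_rot: [3.141, -0.0, -0.29]
force: [0.2, -0.4, 0.7]
grip_width: 0.0853
```

```bash
python3 look.py 33; cat > top.py <<'E'
import sys
from h import *
k=sys.argv[1]
t=bot.grab_frame('top');cv2.imwrite(f'pics/top{k}.png',t)
yaw=-.288;e=np.array([np.cos(yaw),np.sin(yaw),0]);n=np.array([-np.sin(yaw),np.cos(yaw),0]);sl=np.array([.6616,-.1189,.068])
c=t[135:170,305:350].astype(float)
b=cv2.resize(c.astype(np.uint8),None,fx=8,fy=8,interpolation=0)
a=cv2.resize(np.clip((c-15)*2.5,0,255).astype(np.uint8),None,fx=8,fy=8,interpolation=0)
cv2.imwrite(f'pics/i{k}.png',np.hstack([b,a]))
E
python3 top.py 33
```

```text
[0.4413 0.149  0.2126] [ 3.1415 -0.0002 -0.2899] [ 0.2078 -0.3611  0.7232] [ 0.0604  0.0312 -0.036 ] 0.08530992505232272
tcp chassis mm -242.35987535273682 229.2841493967562 212.63726262563512
```

View pics/i33.png

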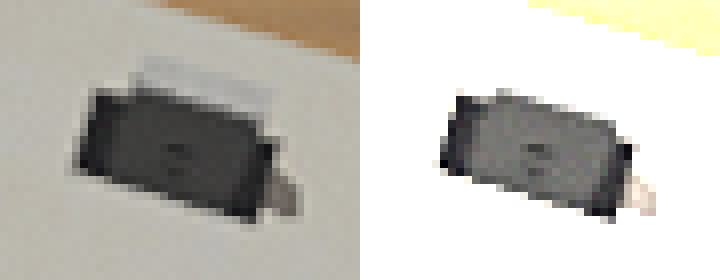

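View pics/d33.png

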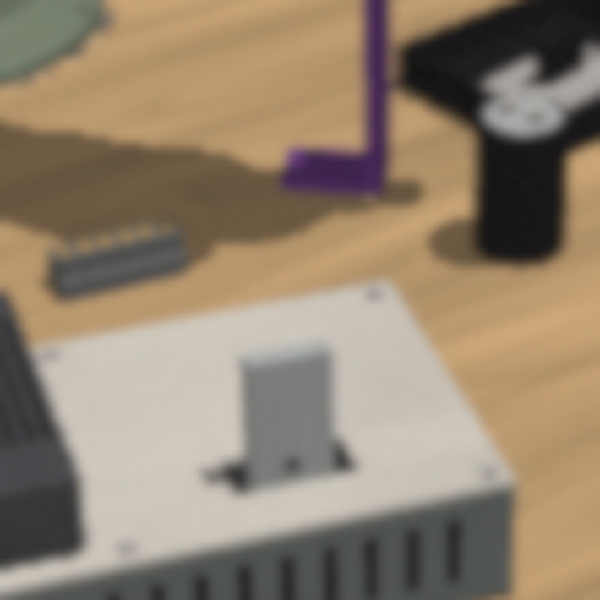

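```bash
python3 - <<'E'
from h import *
np.set_printoptions(precision=1,suppress=True)
yaw=-.288;e=np.array([np.cos(yaw),np.sin(yaw),0]);n=np.array([-np.sin(yaw),np.cos(yaw),0]);sl=np.array([.6616,-.1189,.068])
t=cv2.imread('pics/top33.png')
f=lambda u,v,z:(lambda r:np.array([45+1000*r@e,35+1000*r@n]))(ray('top',u-.5,v-.5,z)-sl)
for p in [(135,92),(262,122),(145,57),(272,90)]: print(f(305+p[0]/8,135+p[1]/8,.134))
b=cv2.resize(t[120:180,290:360],None,fx=11,fy=10,interpolation=2);cv2.imwrite('pics/j33.png',b)
full=cv2.imread('pics/scene33.png');cv2.imwrite('pics/k33.png',np.hstack([cv2.resize(t,(400,300)),cv2.resize(full,(400,300))]))
cv2.imwrite('pics/l33.png',cv2.resize(t[240:325,110:215],None,fx=6,fy=6,interpolation=2))
E
```

```text
[42.7 53.7]
[44.7 15.3]
[53.8 53.8]
[54.9 15.1]
```

View pics/j33.png

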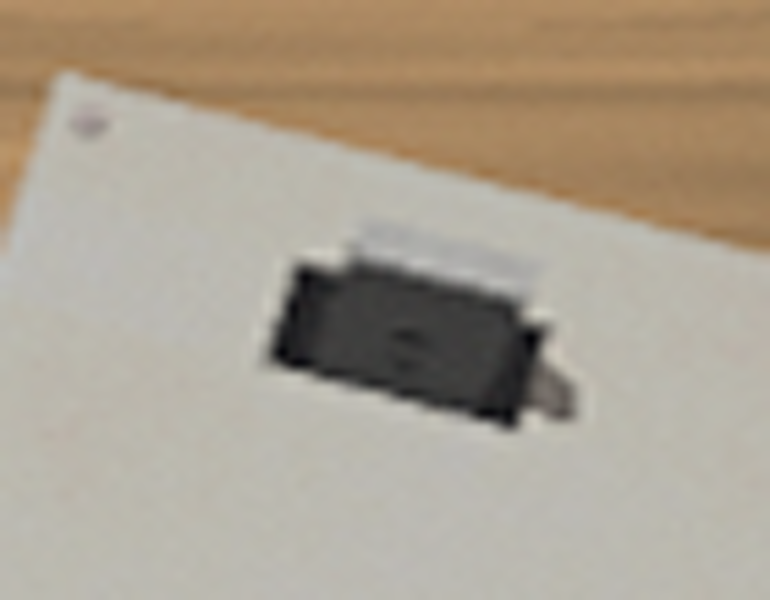

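View pics/k33.png

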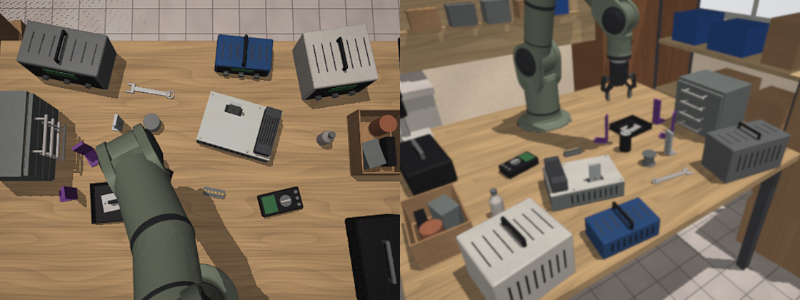

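View pics/l33.png

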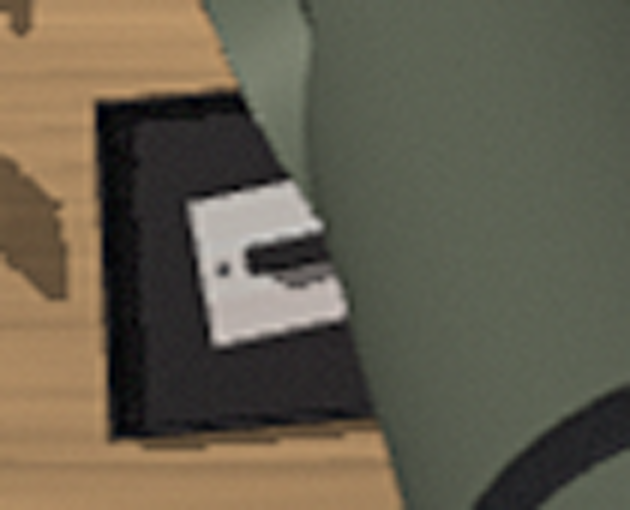

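```bash
python3 - <<'E'
from h import *
yaw=-.288;e=np.array([np.cos(yaw),np.sin(yaw),0]);n=np.array([-np.sin(yaw),np.cos(yaw),0]);sl=np.array([.6616,-.1189,.068])
for k in(30,33):
    g=cv2.GaussianBlur(cv2.cvtColor(cv2.imread(f'pics/scene{k}.png'),cv2.COLOR_BGR2GRAY),(0,0),.7).astype(float)
    for nm,rng,(a,b) in (('L',range(234,246),(259,271)),('R',range(231,243),(275,286))):
        P=[]
        for v in rng:
            d=np.abs(np.diff(g[v,a:b]));i=d.argmax()
            w=d[max(0,i-1):i+2];P.append((v,a+.5+max(0,i-1)+(w*np.arange(len(w))).sum()/w.sum()))
        P=np.array(P);print(k,nm,'du/dv',np.polyfit(P[:,0],P[:,1],1)[0])
def pr(X,Y,Z): return proj('scene',sl+((X-45)*e+(Y-35)*n)/1000+[0,0,(Z-68)/1000])
for th in(0,4):
    k=np.tan(np.radians(th))
    for Y in(14.7,54.7):
        d=pr(54-30*k*0,Y,134)-pr(54+60*k,Y,74);print(th,Y,d[0]/d[1])
E
```

```text
30 L du/dv 0.09571586631092154
30 R du/dv 0.014204122952558648
33 L du/dv 0.07603449051094607
33 R du/dv 0.006545099552090017
0 14.7 0.04257822758608456
0 54.7 0.019892332990259897
4 14.7 0.06325497368095757
4 54.7 0.04378023592220247
```

```bash
python3 -c "
from workcell import bot
print(bot.observe()['clock'],bot.job_done())"
```

```text
the job is handed in; nothing more can be done
37.9333 None
```

The blanking plate is lying flat in the tray. The bracket is in the chassis, toe first through the slot and righted, with its fin standing out of the slot. I handed the job in at 37.9 s with the gripper open and clear of everything.

**How it went:** I tilted the bracket in the grip, first against the bench and then against the front of the slot. The toe popped out of the slot twice before I slid the foot in at about 36°.

**Last checks:**
- **Fin position:** the top view put the fin top about midway along the slot (y ≈ 34.5 mm, nominal 35). Fin x was about 44–54 mm in a slot running 31–59 mm.
- **Fin squareness:** it looks square to the slot, to within about 2° at this resolution.
- **First release failed:** the bracket stayed jammed on the slot's rear edge, tilted about 4°. I re-gripped it, lifted it, moved it 4–6 mm forward, pressed it down and released it.
- **Upright after the second release:** the top view shows the fin clear of the rear edge and upright to about 1°. The scene camera's edge slopes suggest 1–2°, within their scatter, so the two views do not fully agree.
- **Foot on the floor:** I could not see the foot directly. That it is flat follows from the floor force when I pressed it down and from the fin being clear of the slot edge.
- **Other objects:** the two final views show nothing else displaced. I did not measure their positions again, and the arm hid part of the top view.

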